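# Put the checked nuts away

### The arm

A 7-joint arm with a two-finger parallel gripper is mounted at the origin on the work surface. World frame = base frame: x ahead of the robot, y to its left, z up, the work surface at z = 0. Lengths are in m, angles in rad, forces in N, time in s.
With the tool pointing down it reaches from about 0.4 to 0.85 m from the base axis. Payload 4.5 kg.
Tool frame: the origin (TCP) lies at the very end of the fingers, on their centre line; the grasp point (between the pads) lies 19 mm behind it (robot.tcp_to_grasp is the distance from the TCP to the grasp point, in m); z points along the fingers, y is the line along which they close (so a half turn about z gives the same grasp; the last joint's range is limited). The gripper opens to 88 mm and grips with 3 to 60 N. Pads are 18 mm wide; open, the fingers measure 123 mm over their backs; the gripper's body (75 mm by 187 mm) begins 45 mm behind the grasp point.
Start: joints at [-1.214, 0.689, -0.195, 1.565, 0.157, 0.902, -0.215], TCP at [0.198, 0.593, 0.239] pointing down, gripper open.
Joint ranges: [-3.01, 3.01], [-0.46, 2.08], [-1.47, 1.51], [0.13, 2.56], [-1, 4.14], [0.04, 2.09], [-2.66, 2.66]. Speed limits (rad/s): [2.57, 2.57, 3.14, 3.14, 3.14, 3.14, 3.14].

### API

Orientations are given as a 3x3 rotation matrix whose columns are the frame's x, y, z axes.
In Python, from workcell import robot gives the robot as it stands.
- The arm moves only by the tool jog_arm, never from a script. Its argument "moves" is a list of rows, each a list of 4 numbers: the shift along the tool's x, y, z in units of 40 mm (1.0 is 40 mm), then the turn about the tool's z in units of 8 degrees (1.0 is 8 degrees). A call has exactly 10 rows; each row shifts and turns the commanded pose from where the row before left it, along the tool's axes as they then stand; what a row does not reach is not made up. A row lasts 1/10 s, in which the tool goes at most 50 mm and 8.59 degrees, less where a joint would pass 70% of its speed; a pose out of reach is approached as far as the arm can. A call is refused whole if a number of a shift passes 1 or a number of a turn 1, either way. A call with a gripper value outside its range is refused whole. "claw" is the closure, from -1 (fully open) to 1 (shut), set as the call begins (left out, the last holds). The fingers move at their own pace and stop on an object; the grip force is fixed at half the most. Time passes only in rows, so rows that do not move let the fingers close, or fill a call up. It gives the time, the measured TCP pose, the force, the opening and the grip force at its end, in the units of the state.
- robot.state(): the state, without advancing time (a new reading comes with each control period).
- robot.get_image(name): name is "side" or "top"; returns a dict with "img" (420x560x3 uint8, blue, green, red), "fx", "fy", "cx", "cy" (pixels), "eye" and "rotation" of the camera in the world. Camera axes: x right, y down, z forward; pixel columns grow to the right and rows downward; lengths in m; the calibration is good to about 2 mm. A picture is of the moment at which its call begins. There is no depth.
- robot.finish_job(): hands the job in; it is judged then, once.
The state is a dict: "time_s": time; "joints": joint angles; "dq": joint speeds; "joint_torque": joint torques, N m; "tool_pos": TCP position; "orientation": TCP orientation; "contact_force": force on the tool from outside, world axes, zero at the start; "torque": the same for the moment, N m; "grip_width": opening from 0.0 (shut) to 1.0 (fully open); "grasp_force": force on a finger pad.
Only numpy, scipy, OpenCV 4.12 (cv2) and the standard library are available. Lean on these libraries where they do the work, as an engineer would, in place of code of your own. Each camera call takes 0.05 s, during which the arm holds its last target. There are 200 camera calls.

### The job

The six steel nuts in the white cup have been measured. Pick up the cup and pour all of them into the open grey box without spilling any, stand the empty cup back upright on the bare bench top, and shut the box's lid. Leave the other things on the bench in their places.

Things in the scene. Friction and masses are not known exactly. Their poses are not given: they have to be found in the camera images.
- cup: White plastic sample cup, open at the top, round, slightly tapered: 60 mm outer diameter at the foot, 68 mm at the rim, 85 mm tall, wall 3 mm, floor 4 mm thick. Weighs about 60 g empty and holds six steel nuts. Origin: centre of its underside; z points up out of its mouth. Loose.
- cup_rim (a point): Centre of the cup's mouth, 85 mm above its underside.
- box: Grey plastic storage box fixed to the bench, 130 mm (x, front to back) by 150 mm (y) outside, 55 mm tall, walls and floor 5 mm, with a hinged lid along the top of its far (+x) side. Origin: centre of its underside, z up; x points from its open front towards the hinge.
- lid (a joint): Hinge of the box's flat grey lid, rad: 0 is shut (lying on the rim), about 1.7 is standing open a little past upright. It turns about the box's y. The hinge has slight friction: the lid stays where it is past upright, and once well on its way (below about 1.2 rad) it falls shut by itself.
- lid_hinge (a point): Middle of the lid's hinge line, on the top far edge of the box, 65 mm in +x and 55 mm up from the box's origin. The lid is 130 mm from hinge to free edge, 150 mm wide and 6 mm thick.
- lid_edge (a point): Middle of the lid's free edge, 130 mm from the hinge. A 14 mm high, 14 mm deep, 50 mm wide black finger grip stands on the lid's outer face along the middle of this edge.
- nut0: One of six equal plain steel hexagon nuts, 20 mm across the flats, 23 mm across the corners, 12 mm thick, about 20 g. Starts in the cup. Origin: its centre; z along its axis.
- nut1: One of six equal plain steel hexagon nuts, 20 mm across the flats, 23 mm across the corners, 12 mm thick, about 20 g. Starts in the cup. Origin: its centre; z along its axis.
- nut2: One of six equal plain steel hexagon nuts, 20 mm across the flats, 23 mm across the corners, 12 mm thick, about 20 g. Starts in the cup. Origin: its centre; z along its axis.
- nut3: One of six equal plain steel hexagon nuts, 20 mm across the flats, 23 mm across the corners, 12 mm thick, about 20 g. Starts in the cup. Origin: its centre; z along its axis.
- nut4: One of six equal plain steel hexagon nuts, 20 mm across the flats, 23 mm across the corners, 12 mm thick, about 20 g. Starts in the cup. Origin: its centre; z along its axis.
- nut5: One of six equal plain steel hexagon nuts, 20 mm across the flats, 23 mm across the corners, 12 mm thick, about 20 g. Starts in the cup. Origin: its centre; z along its axis.
- jar: Closed amber glass jar with a black cap, 44 mm diameter, 75 mm tall, standing. Origin: centre of its underside. Bystander.
- screwdriver: Screwdriver lying along its x, 170 mm long, handle towards -x, about 30 mm high. Origin under its middle. Bystander.
- calliper: Digital calliper lying flat along its y, 170 mm long, jaws reach 43 mm towards its +x, 15 mm high. Origin under the middle of its beam. Bystander.
- mouse: White computer mouse, 105 x 60 x 31 mm. Origin: centre of its underside. Bystander.
- slide_case: Blue plastic slide case, 75 x 110 x 30 mm. Origin: centre of its underside. Bystander.
- ring_gauge: Steel ring gauge lying flat, 80 mm outer diameter, 44 mm bore, 24 mm high. Origin: centre of its underside. Bystander.
- carton: Orange carton, 90 x 110 x 70 mm, fixed. Origin: centre of its underside. Bystander.
- keyboard: Beige computer keyboard, 170 x 440 x 30 mm, fixed, on the right of the bench. Origin: centre of its underside. Bystander.
- notepad: Paper pad, 210 x 150 x 8 mm, fixed, on the left of the bench. Origin: centre of its underside. Bystander.
Not all that is in view belongs to the job. Leave any green or pink look-alike of the box alone.

How it is judged:
By the outcome, as a careful person would: the job done as asked, in the order asked, and still so for the second after the job is handed in, with the robot touching nothing.
It also fails if it takes over 70 s, if anything falls off the work surface, if the arm or the gripper's body presses on something with over 40 N, if the wrist force passes 120 N, or if a joint passes its speed limit or range.

## Working session

There is one attempt and no reset: what is moved stays moved. The work goes in short steps, Python scripts to look and compute and a tool call to move; the robot and the scene stay as the last step left them, time stands still between calls to the robot, and variables do not carry over. Pictures are saved under pics/ and viewed, at most 10 in all, crops included, and the job is handed in when it is done.

Besides the shell and the picture viewer there is one more tool, called after "Call:" as name(argument=value, ...), one argument or row to a line, values as JSON. jog_arm: Moves the arm, as the interface text tells. Its arguments: {"type":"object","properties":{"moves":{"type":"array","items":{"type":"array","items":{"type":"number"}}},"claw":{"type":"number"}},"required":["moves"]}

```bash
mkdir -p pics; cat > h.py <<'E'
import numpy as np, cv2
from workcell import robot
def snap(n,f):
    d=robot.get_image(n); cv2.imwrite('pics/'+f,d['img']); return d
def ray(d,u,v):
    r=np.array(d['rotation'])@np.array([(u-d['cx'])/d['fx'],(v-d['cy'])/d['fy'],1]); return np.array(d['eye']),r
def onz(d,u,v,z):
    e,r=ray(d,u,v); return e+r*(z-e[2])/r[2]
def proj(d,p):
    c=np.array(d['rotation']).T@(np.array(p)-d['eye']); return d['fx']*c[0]/c[2]+d['cx'],d['fy']*c[1]/c[2]+d['cy']
E
python3 - <<'E'
from h import *
np.set_printoptions(precision=3,suppress=True)
for n in('top','side'):
    d=snap(n,n+'0.png'); print(n,d['eye'],d['fx'],np.array(d['rotation']))
s=robot.state(); print(s)
print([a for a in dir(robot) if a[0]!='_'])
E
```

```text
top [ 0.427 -0.051  1.629] 403.6516952218097 [[-0.025 -0.996  0.091]
 [-1.     0.023 -0.018]
 [ 0.016 -0.092 -0.996]]
side [ 0.304 -0.858  1.113] 425.308934400386 [[ 0.962 -0.207  0.177]
 [-0.272 -0.758  0.593]
 [ 0.011 -0.619 -0.786]]
{'time_s': 0.1, 'joints': array([-1.214,  0.69 , -0.195,  1.566,  0.157,  0.903, -0.215]), 'dq': array([-0.001, -0.002,  0.001, -0.004, -0.001,  0.002, -0.   ]), 'joint_torque': array([ -0.004, -52.85 ,  -1.272, -15.384,  -0.053,   0.002,   0.   ]), 'tool_pos': array([0.198, 0.592, 0.238]), 'orientation': array([[-0.948,  0.317, -0.   ],
       [ 0.317,  0.948, -0.002],
       [-0.   , -0.002, -1.   ]]), 'contact_force': array([-0.144, -0.707,  0.525]), 'torque': array([-0.007,  0.021, -0.003]), 'grasp_force': 0.0, 'grip_width': 0.9989035540470741}
['MotionError', 'finish_job', 'get_image', 'state', 'tcp_to_grasp']
```

View pics/top0.png

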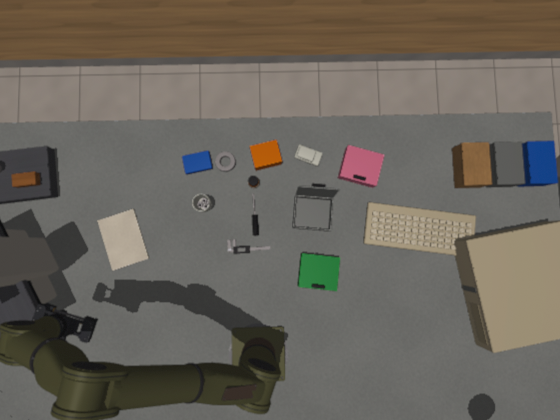

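View pics/side0.png

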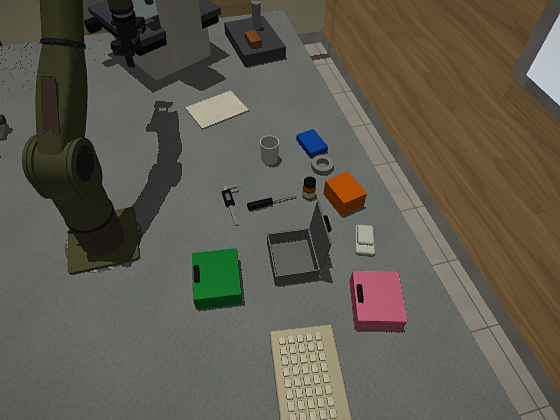

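The top view shows the cup at about (202,203), the open grey box at (313,212), with its lid standing at (317,190). In the side view the cup is at (270,150) and the box at (295,255). The tool can't tilt, so I plan to hold the cup near its rim and pivot it in the grip against the fixed front wall of the box. First I'll zoom in to measure.

```bash
python3 - <<'E'
import cv2,numpy as np
t=cv2.imread('pics/top0.png');s=cv2.imread('pics/side0.png')
a=cv2.resize(t[170:245,280:350],None,fx=5.5,fy=5.5,interpolation=cv2.INTER_CUBIC)
b=cv2.resize(s[190:290,255:340],None,fx=4.7,fy=4.7,interpolation=cv2.INTER_CUBIC)
c=cv2.resize(t[183:223,180:222],None,fx=3,fy=3); 
H=600; o=np.zeros((H,800,3),np.uint8)
o[:a.shape[0],:a.shape[1]]=a[:, :]; o[:b.shape[0],395:395+b.shape[1]]=b[:H]
o[460:460+c.shape[0],:c.shape[1]]=c
cv2.imwrite('pics/z0.png',cv2.convertScaleAbs(o,alpha=1.6))
E
```

```text
(no output)
```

View pics/z0.png

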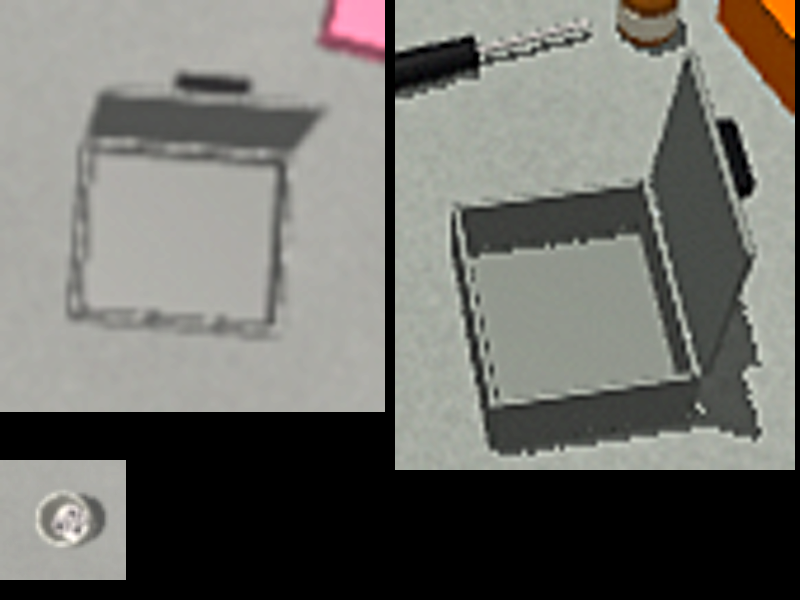

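The zoom shows the box rim corners clearly in both views: about (85,145), (70,318), (272,328) and (288,155) in the top crop, and (57,205), (93,408), (303,378) and (250,183) in the side crop. The cup with its nuts is at about (66,58) in the small crop.

```bash
cat > m.py <<'E'
from h import *
np.set_printoptions(precision=4,suppress=True)
def lsq(rs):
    A=0;b=0
    for e,r in rs:
        r=r/np.linalg.norm(r);P=np.eye(3)-np.outer(r,r);A=A+P;b=b+P@e
    return np.linalg.solve(A,b)
E
python3 - <<'E'
from m import *
t=robot.get_image('top');s=robot.get_image('side')
f=lambda p,k,o:((p[0]+.5)/k-.5+o[0],(p[1]+.5)/k-.5+o[1])
T=[f(p,5.5,(280,170)) for p in[(83,145),(70,320),(274,329),(289,155)]] # B+y,F+y,F-y,B-y
S=[f(p,4.7,(255,190)) for p in[(250,183),(57,205),(93,408),(303,378)]]
for n,d,Q in(('t',t,T),('s',s,S)):
    P=np.array([onz(d,*q,.055) for q in Q])[:,:2]; print(n,P.tolist(),P.mean(0)); 
    print(np.degrees(np.arctan2(*(P[0]-P[1])[::-1])),np.degrees(np.arctan2(*(P[3]-P[2])[::-1])),np.degrees(np.arctan2(*(P[0]-P[3])[::-1])),np.degrees(np.arctan2(*(P[1]-P[2])[::-1])))
# cup
for n,d,(x0,y0,x1,y1) in(('t',t,(180,183,222,223)),('s',s,(252,128,290,172))):
    g=d['img'][y0:y1,x0:x1].astype(int); bg=np.median(g.reshape(-1,3),0)
    m=(g.sum(2)>bg.sum()+45).astype(np.uint8)
    print(n,bg); print('\n'.join(''.join('.#'[v] for v in r) for r in m))
E
```

```text
t [[0.6127091890349583, -0.15827574349064974], [0.4880321009572123, -0.14541408731655164], [0.47817716280289646, -0.29012087294664723], [0.6021633655815065, -0.30547272495764827]] [ 0.5453 -0.2248]
-5.889783871204316 -7.0583833864909575 85.90208629737825 86.10401239623074
s [[0.6149346899998351, -0.16458074154062452], [0.4896850100745376, -0.14826867715649594], [0.4722316979239255, -0.29614626338333305], [0.6001131138600391, -0.3101499797114382]] [ 0.5442 -0.2298]
-7.4202299832334475 -6.249302037972331 84.18629022986026 83.26878237758572
t [104. 107. 107.]
..........................................
..........................................
..........................................
..........................................
..........................................
..........................................
..........................................
..........................................
..........................................
..........................................
.....................#....................
.................##....##.................
...............###...
[... 2217 characters left out ...]
.....................................
......................................
......................................
......................................
......................................
......................................
......................................
......................................
......................................
......................................
......................................
......................................
......................................
...................#.#................
......................................
......................................
......................................
......................................
```

```bash
cat >> m.py <<'E'
BY=np.radians(-5.9); BX=np.array([np.cos(BY),np.sin(BY),0]); BYv=np.array([-BX[1],BX[0],0]); BC=np.array([.5447,-.2273,0])
def st():
    s=robot.state(); R=np.array(s['orientation']); p=np.array(s['tool_pos'])
    print('t',s['time_s'],'tcp',p,'F',s['contact_force'],'grip',s['grip_width'],s['grasp_force'],'yawy',np.degrees(np.arctan2(R[1,1],R[0,1])),'zax',R[:,2]); print('box frame of TCP (mm)',1e3*(p-BC)@BX,1e3*(p-BC)@BYv,1e3*p[2])
    return s,R,p
def units(R,dp): return R.T@np.array(dp)/.04
E
python3 - <<'E'
from m import *
t=robot.get_image('top');s=robot.get_image('side')
print(onz(t,200.2,202.2,.085),onz(s,269,141.5,.085))
print(lsq([ray(t,200.2,202.2),ray(s,269,141.5)]))
_,R,p=st()
c=(onz(t,200.2,202.2,.085)+onz(s,269,141.5,.085))/2; c[2]=.043
Rn=np.stack([-BX,BYv,[0,0,-1]],1)
print('units in target frame',units(Rn,c-p),'in current',units(R,c-p))
E
```

```text
[0.5933 0.207  0.085 ] [0.5933 0.2063 0.085 ]
[0.5934 0.2071 0.0842]
t 0.3 tcp [0.1982 0.5925 0.2384] F [ 0.4421 -0.211   0.2351] grip 1.000358400748976 0.0 yawy 71.5081377372174 zax [-0.0002 -0.0006 -1.    ]
box frame of TCP (mm) -428.9557779208033 779.8811947620601 238.4492656314852
units in target frame [-10.8168  -8.5808   4.8862] in current [-12.4272  -6.0134   4.8899]
```

Call:
jog_arm(
  moves=[
    [0, 0, 0, -0.8],
    [-0.4, -0.3, 0, -0.77],
    [-0.8, -0.65, 0, 0],
    [-0.9, -0.7, 0, 0],
    [-0.9, -0.7, 0, 0],
    [-0.9, -0.7, 0, 0],
    [-0.9, -0.7, 0, 0],
    [-0.9, -0.7, 0, 0],
    [-0.9, -0.7, 0, 0],
    [-0.8, -0.65, 0, 0],
  ],
  claw=-1,
)

```text
time_s: 1.3
tool_pos: [0.4689, 0.3279, 0.2388]
orientation: [[-0.995, 0.105, 0.001], [0.105, 0.995, -0.0], [-0.001, -0.0, -1.0]]
contact_force: [0.0, 0.1, -0.0]
grip_width: 1.003
grasp_force: 0.0
```

```bash
cat > go.py <<'E'
import sys
from m import *
_,R,p=st()
if len(sys.argv)>3: print('units',units(R,np.array([float(a) for a in sys.argv[1:4]])-p))
E
python3 go.py .5933 .2067 .043
```

```text
t 1.3 tcp [0.4689 0.3279 0.2388] F [ 0.0049  0.0513 -0.013 ] grip 1.0033656937243018 0.0 yawy 83.99937646353023 zax [ 0.0006 -0.0002 -1.    ]
box frame of TCP (mm) -132.48783208473725 544.4435834480943 238.78074934511676
units [-3.4072 -2.6868  4.8971]
```

Call:
jog_arm(
  moves=[
    [-0.9, -0.7, 0, 0],
    [-0.9, -0.7, 0, 0],
    [-0.9, -0.7, 0.2, 0],
    [-0.5, -0.4, 0.5, 0],
    [-0.2, -0.15, 0.8, 0],
    [0, 0, 0.6, 0],
    [0, 0, 0, 0],
    [0, 0, 0, 0],
    [0, 0, 0, 0],
    [0, 0, 0, 0],
  ],
)

```text
time_s: 2.3
tool_pos: [0.5921, 0.2113, 0.1564]
orientation: [[-0.995, 0.103, 0.003], [0.103, 0.995, 0.001], [-0.002, 0.002, -1.0]]
contact_force: [-1.1, -0.8, -0.5]
grip_width: 1.0
grasp_force: 0.0
```

```bash
python3 go.py .5933 .2067 .043
```

```text
t 2.3 tcp [0.5921 0.2113 0.1564] F [-1.1452 -0.8019 -0.5115] grip 0.99968778095337 0.0 yawy 84.1012266115436 zax [ 0.0026  0.0013 -1.    ]
box frame of TCP (mm) 2.0992485542274997 441.1318223885728 156.3904328705427
units [-0.0339 -0.1153  2.8347]
```

Call:
jog_arm(
  moves=[
    [-0.03, -0.11, 0, 0],
    [0, 0, 0.4, 0],
    [0, 0, 0.6, 0],
    [0, 0, 0.6, 0],
    [0, 0, 0.6, 0],
    [0, 0, 0.4, 0],
    [0, 0, 0.2, 0],
    [0, 0, 0.03, 0],
    [0, 0, 0, 0],
    [0, 0, 0, 0],
  ],
)

```text
time_s: 3.3
tool_pos: [0.593, 0.2062, 0.0426]
orientation: [[-0.995, 0.104, 0.002], [0.104, 0.995, 0.001], [-0.002, 0.001, -1.0]]
contact_force: [1.0, 0.4, -0.1]
grip_width: 0.999
grasp_force: 0.0
```

Call:
jog_arm(
  moves=[
    [0, 0, 0, 0],
    [0, 0, 0, 0],
    [0, 0, 0, 0],
    [0, 0, 0, 0],
    [0, 0, 0, 0],
    [0, 0, 0, 0],
    [0, 0, 0, 0],
    [0, 0, 0, 0],
    [0, 0, 0, 0],
    [0, 0, 0, 0],
  ],
  claw=1,
)

```text
time_s: 4.3
tool_pos: [0.5924, 0.206, 0.042]
orientation: [[-0.995, 0.103, 0.001], [0.103, 0.995, 0.0], [-0.001, 0.0, -1.0]]
contact_force: [-0.4, -0.4, 5.8]
grip_width: 0.756
grasp_force: 29.9
```

Call:
jog_arm(
  moves=[
    [0, 0, -0.2, 0],
    [0, 0, -0.4, 0],
    [0, 0, -0.6, 0],
    [0, 0, -0.6, 0],
    [0, 0, -0.6, 0],
    [0, 0, -0.5, 0],
    [0, 0, -0.3, 0],
    [0, 0, 0, 0],
    [0, 0, 0, 0],
    [0, 0, 0, 0],
  ],
)

```text
time_s: 5.3
tool_pos: [0.5914, 0.2055, 0.1683]
orientation: [[-0.995, 0.103, -0.002], [0.103, 0.995, -0.001], [0.002, -0.001, -1.0]]
contact_force: [-0.6, -0.5, -1.6]
grip_width: 0.758
grasp_force: 30.0
```

```bash
python3 go.py .39 -.21 .16;  python3 -c "
from m import *
d=snap('side','s1.png'); u,v=map(int,proj(d,robot.state()['tool_pos'])); g=d['img'][max(v-60,0):v+60,u-60:u+60]; cv2.imwrite('pics/s1c.png',cv2.resize(g,None,fx=4,fy=4)); print(u,v)"
```

```text
t 5.3 tcp [0.5914 0.2055 0.1683] F [-0.6247 -0.5416 -1.582 ] grip 0.7576528242677426 30.005748838674435 yawy 84.07461883359368 zax [-0.0022 -0.001  -1.    ]
box frame of TCP (mm) 1.9592134189056212 435.28482776501437 168.33889156420335
units [  3.9352 -10.8509   0.2295]
268 123
```

View pics/s1c.png

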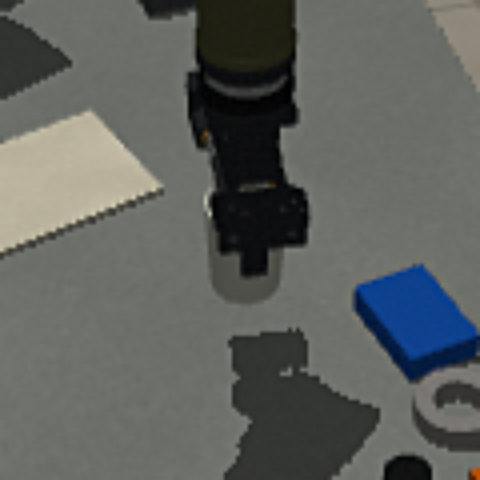

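The cup is held at about (245,255) in the crop and hangs straight. Next I'll carry it to a point in front of the box.

Call:
jog_arm(
  moves=[
    [0.2, -0.3, 0, 0],
    [0.3, -0.6, 0, 0],
    [0.3, -0.8, 0, 0],
    [0.3, -0.9, 0, 0],
    [0.3, -0.9, 0, 0],
    [0.3, -0.9, 0, 0],
    [0.3, -0.9, 0, 0],
    [0.3, -0.9, 0, 0],
    [0.3, -0.9, 0, 0],
    [0.3, -0.9, 0, 0],
  ],
)

```text
time_s: 6.35
tool_pos: [0.4428, -0.1016, 0.169]
orientation: [[-0.995, 0.103, -0.001], [0.103, 0.995, 0.0], [0.001, 0.0, -1.0]]
contact_force: [1.3, -0.3, -1.5]
grip_width: 0.76
grasp_force: 30.0
```

Call:
jog_arm(
  moves=[
    [0.1, -0.9, 0, 0],
    [0, -0.8, 0, 0],
    [0, -0.6, 0, 0],
    [0, -0.4, 0, 0],
    [0, -0.15, 0, 0],
    [0, 0, 0, 0],
    [0, 0, 0, 0],
    [0, 0, 0, 0],
    [0, 0, 0, 0],
    [0, 0, 0, 0],
  ],
)

```text
time_s: 7.35
tool_pos: [0.4281, -0.2127, 0.1695]
orientation: [[-0.995, 0.102, 0.0], [0.102, 0.995, 0.0], [-0.0, 0.0, -1.0]]
contact_force: [1.1, 0.8, -1.6]
grip_width: 0.756
grasp_force: 30.0
```

```bash
python3 go.py
```

```text
t 7.35 tcp [ 0.4281 -0.2127  0.1695] F [ 1.145   0.8271 -1.6221] grip 0.7558668979216284 29.99760713017281 yawy 84.14072508121453 zax [ 0.      0.0002 -1.    ]
box frame of TCP (mm) -117.43876575968248 2.5298028436660305 169.53199040171563
```

Call:
jog_arm(
  moves=[
    [0, 0, 0.3, 0],
    [0, 0, 0.5, 0],
    [0, 0, 0.5, 0],
    [0, 0, 0.5, 0],
    [0, 0, 0.34, 0],
    [0, 0, 0.2, 0],
    [0, 0, 0, 0],
    [-0.2, 0, 0, 0],
    [-0.25, 0, 0, 0],
    [-0.2, 0, 0, 0],
  ],
)

```text
time_s: 8.35
tool_pos: [0.4553, -0.2163, 0.0766]
orientation: [[-0.995, 0.104, 0.002], [0.104, 0.995, -0.0], [-0.002, -0.0, -1.0]]
contact_force: [-1.8, 0.2, 0.1]
grip_width: 0.751
grasp_force: 30.0
```

Call:
jog_arm(
  moves=[
    [-0.1, 0, 0, 0],
    [-0.1, 0, 0, 0],
    [-0.1, 0, 0, 0],
    [-0.1, 0, 0, 0],
    [-0.1, 0, 0, 0],
    [-0.1, 0, 0, 0],
    [0, 0, 0, 0],
    [0, 0, 0, 0],
    [0, 0, 0, 0],
    [0, 0, 0, 0],
  ],
)

```text
time_s: 9.35
tool_pos: [0.4776, -0.2185, 0.0759]
orientation: [[-0.995, 0.103, -0.0], [0.103, 0.995, 0.0], [0.0, 0.0, -1.0]]
contact_force: [-2.3, 0.2, 0.3]
grip_width: 0.756
grasp_force: 30.0
```

```bash
python3 go.py;  python3 -c "
from m import *
d=snap('side','s2.png'); u,v=map(int,proj(d,robot.state()['tool_pos'])); g=d['img'][max(v-60,0):v+60,u-60:u+70]; cv2.imwrite('pics/s2c.png',cv2.resize(g,None,fx=4,fy=4)); print(u,v)"
```

```text
t 9.35 tcp [ 0.4776 -0.2185  0.0759] F [-2.2516  0.1731  0.3053] grip 0.7555486466155135 29.969520048603044 yawy 84.0655924836562 zax [-0.  0. -1.]
box frame of TCP (mm) -67.63606349794475 1.8213858368704199 75.90347660855174
268 249
```

View pics/s2c.png

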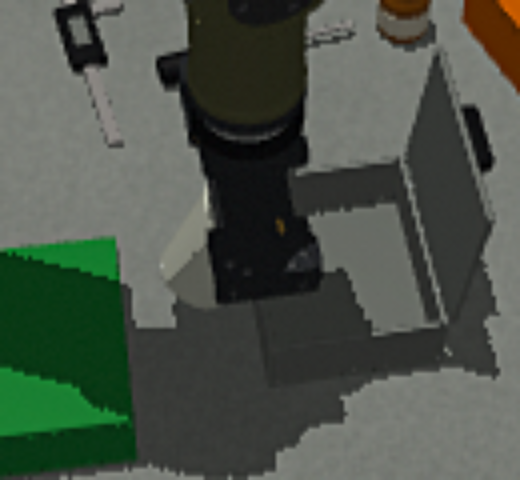

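The cup is tilted about 50° on the wall, with its foot at about (190,285) in the crop, at only 2 N. I'll keep rolling it over.

Call:
jog_arm(
  moves=[
    [-0.1, 0, 0, 0],
    [-0.1, 0, 0, 0],
    [-0.1, 0, 0, 0],
    [-0.1, 0, 0, 0],
    [-0.1, 0, 0, 0],
    [-0.15, 0, 0, 0],
    [-0.1, 0, 0.1, 0],
    [-0.1, 0, 0.1, 0],
    [-0.1, 0, 0.1, 0],
    [-0.1, 0, 0.12, 0],
  ],
)

```text
time_s: 10.4
tool_pos: [0.5211, -0.223, 0.0592]
orientation: [[-0.995, 0.103, 0.003], [0.103, 0.995, -0.0], [-0.003, 0.0, -1.0]]
contact_force: [1.0, -0.4, 4.6]
grip_width: 0.75
grasp_force: 29.8
```

Call:
jog_arm(
  moves=[
    [-0.1, 0, 0.12, 0],
    [-0.05, 0, 0.06, 0],
    [-0.05, 0, 0.06, 0],
    [0, 0, 0, 0],
    [0, 0, 0, 0],
    [0, 0, 0, 0],
    [0, 0, 0, 0],
    [0, 0, 0, 0],
    [0, 0, 0, 0],
    [0, 0, 0, 0],
  ],
)

```text
time_s: 11.4
tool_pos: [0.5276, -0.2236, 0.0496]
orientation: [[-0.995, 0.103, 0.0], [0.103, 0.995, 0.0], [-0.0, 0.0, -1.0]]
contact_force: [3.8, -0.0, 5.3]
grip_width: 0.752
grasp_force: 30.0
```

```bash
python3 go.py;  python3 -c "
from m import *
d=snap('side','s3.png'); t=snap('top','t3.png'); g=d['img'][180:300,210:345]; h=t['img'][165:245,280:350]
o=np.zeros((480,800,3),np.uint8); o[:,:]=0; a=cv2.resize(g,None,fx=3.5,fy=3.5);b=cv2.resize(h,None,fx=4.5,fy=4.5); o[:a.shape[0],:a.shape[1]]=a;o[:b.shape[0],475:475+b.shape[1]]=b
cv2.imwrite('pics/c3.png',cv2.convertScaleAbs(o,alpha=1.6))"
```

```text
t 11.4 tcp [ 0.5276 -0.2236  0.0496] F [ 3.7788 -0.0057  5.328 ] grip 0.7522957484604217 29.994007901118493 yawy 84.06781648109573 zax [ 0.0005  0.0001 -1.    ]
box frame of TCP (mm) -17.34371053878195 1.8926184585571282 49.604831519735036
```

View pics/c3.png

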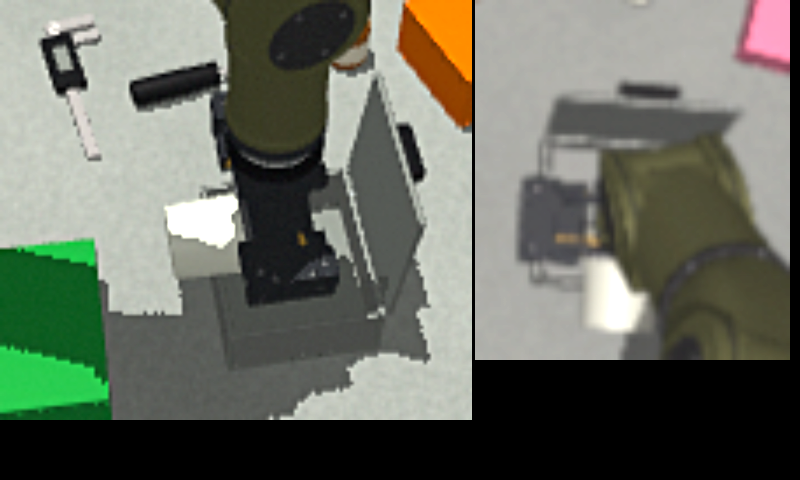

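The cup is past horizontal, tilted about 110°, with its mouth hidden under the gripper inside the box. I'll lift it off the wall, shake it gently and weigh it.

Call:
jog_arm(
  moves=[
    [0, 0, -0.3, 0],
    [-0.3, 0, 0, 0],
    [0.3, 0, 0, 0],
    [-0.3, 0, 0, 0],
    [0.3, 0, 0, 0],
    [-0.3, 0, 0, 0],
    [0.3, 0, 0, 0],
    [0, 0, 0, 0],
    [0, 0, 0, 0],
    [0, 0, 0, 0],
  ],
)

```text
time_s: 12.5
tool_pos: [0.5268, -0.2237, 0.0613]
orientation: [[-0.995, 0.103, -0.001], [0.103, 0.995, 0.0], [0.001, 0.0, -1.0]]
contact_force: [-0.3, -0.3, -0.8]
grip_width: 0.745
grasp_force: 29.5
```

```bash
python3 go.py;  python3 -c "
from m import *
print(np.mean([ (robot.get_image('top'),robot.state()['contact_force'])[1] for _ in range(4)],0))"
```

```text
t 12.5 tcp [ 0.5268 -0.2237  0.0613] F [-0.3073 -0.2883 -0.7854] grip 0.7454552160149698 29.52559068847222 yawy 84.06037781683766 zax [-0.0014  0.0002 -1.    ]
box frame of TCP (mm) -18.149810040449854 1.7187740857814147 61.31873392469124
[-0.188  -0.3285 -1.1689]
```

```bash
python3 -c "
from m import *
F=np.array([ (robot.get_image('top'),robot.state()['contact_force'])[1] for _ in range(14)]);print(F.mean(0),F.std(0)/14**.5)
d=robot.get_image('side')['img'];g=d[205:295,240:340];cv2.imwrite('pics/c4.png',cv2.convertScaleAbs(cv2.resize(g,None,fx=6,fy=6,interpolation=cv2.INTER_CUBIC),alpha=2.2))"
```

```text
[-0.857  -0.0729 -0.8214] [0.1304 0.1356 0.1453]
```

View pics/c4.png

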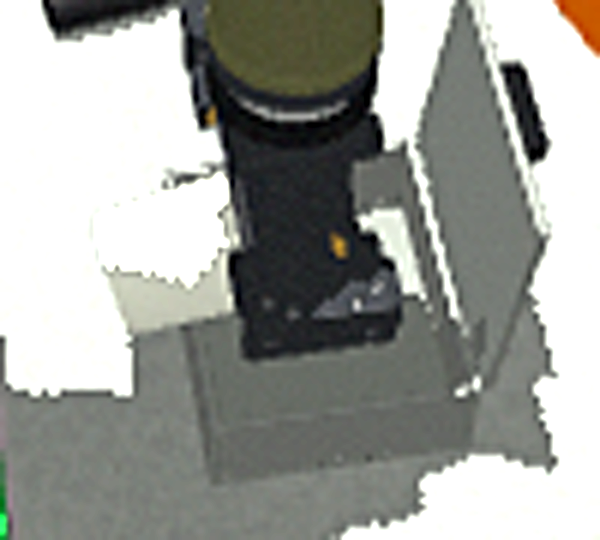

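Nothing is visible at the mouth, and the weight suggests the cup is nearly empty. I'll tilt it a little more and shake harder.

Call:
jog_arm(
  moves=[
    [-0.1, 0, 0.2, 0],
    [0, 0, 0.18, 0],
    [0, 0, 0, 0],
    [0, 0, -0.3, 0],
    [-0.4, 0, 0, 0],
    [0.5, 0, 0, 0],
    [-0.5, 0, 0, 0],
    [0.5, 0, 0, 0],
    [-0.5, 0, 0, 0],
    [0.5, 0, 0, 0],
  ],
)

```text
time_s: 14.45
tool_pos: [0.5315, -0.2235, 0.0591]
orientation: [[-0.995, 0.103, 0.006], [0.103, 0.995, 0.0], [-0.006, 0.001, -1.0]]
contact_force: [0.7, 1.2, -1.2]
grip_width: 0.744
grasp_force: 29.5
```

Call:
jog_arm(
  moves=[
    [-0.5, 0, 0, 0],
    [0.4, 0, 0, 0],
    [0, 0.3, 0, 0],
    [0, -0.3, 0, 0],
    [0, 0.3, 0, 0],
    [0, -0.3, 0, 0],
    [0, 0, -0.3, 0],
    [0, 0, 0, 0],
    [0, 0, 0, 0],
    [0, 0, 0, 0],
  ],
)

```text
time_s: 15.45
tool_pos: [0.5314, -0.224, 0.0704]
orientation: [[-0.995, 0.103, 0.0], [0.103, 0.995, 0.0], [-0.0, 0.0, -1.0]]
contact_force: [-0.8, 0.2, -1.9]
grip_width: 0.736
grasp_force: 29.7
```

```bash
python3 go.py;  python3 -c "
from m import *
F=np.array([ (robot.get_image('side'),robot.state()['contact_force'])[1] for _ in range(20)]);print(F.mean(0),F.std(0)/20**.5)"
```

```text
t 15.45 tcp [ 0.5314 -0.224   0.0704] F [-0.7825  0.2047 -1.911 ] grip 0.7355687496399586 29.69988884182726 yawy 84.06386600907226 zax [ 0.0001  0.0002 -1.    ]
box frame of TCP (mm) -13.586595211282722 1.891059041967278 70.36947404885733
[ 0.0404  0.2869 -1.9858] [0.081  0.0855 0.1168]
```

Call:
jog_arm(
  moves=[
    [0, 0, -0.3, 0],
    [0, 0, -0.4, 0],
    [0.1, 0, -0.5, 0],
    [0.1, 0, -0.5, 0],
    [0.1, 0, -0.5, 0],
    [0.1, 0, -0.3, 0],
    [0, 0, 0, 0],
    [0, 0, 0, 0],
    [0, 0, 0, 0],
    [0, 0, 0, 0],
  ],
)

```text
time_s: 17.45
tool_pos: [0.5152, -0.2223, 0.1694]
orientation: [[-0.995, 0.103, -0.001], [0.103, 0.995, 0.001], [0.002, 0.001, -1.0]]
contact_force: [-0.4, -0.1, -2.0]
grip_width: 0.741
grasp_force: 29.8
```

```bash
python3 go.py;  python3 -c "
from m import *
d=snap('side','s5.png'); t=snap('top','t5.png'); g=d['img'][170:300,210:345]; h=t['img'][165:245,280:350]
o=np.zeros((520,800,3),np.uint8); a=cv2.resize(g,None,fx=4,fy=4,interpolation=cv2.INTER_CUBIC);b=cv2.resize(h,None,fx=3.6,fy=3.6,interpolation=cv2.INTER_CUBIC); o[:a.shape[0],:a.shape[1]]=a;o[:b.shape[0],545:545+b.shape[1]]=b
cv2.imwrite('pics/c5.png',cv2.convertScaleAbs(o,alpha=1.6))
F=np.array([ (robot.get_image('side'),robot.state()['contact_force'])[1] for _ in range(10)]);print(F.mean(0),F.std(0)/10**.5)"
```

```text
t 17.45 tcp [ 0.5152 -0.2223  0.1694] F [-0.3883 -0.0558 -2.0209] grip 0.7410405581300538 29.77738330833745 yawy 84.07923486593215 zax [-0.0015  0.0007 -1.    ]
box frame of TCP (mm) -29.908774997499762 1.9806866671314893 169.38205892987074
[-0.0915  0.1391 -1.8509] [0.1186 0.1984 0.1084]
```

View pics/c5.png

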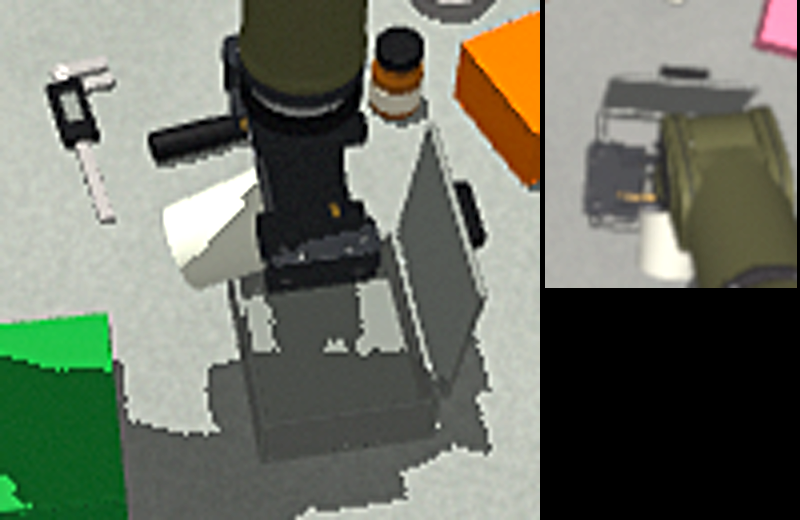

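The picture shows no nuts in the box. The cup, with its foot at about (190,245), has sagged below horizontal, and the 1.85 N weight means the nuts are still inside. The gripper body limits the tilt with this grip. I'll right the cup against the inner front wall, stand it on the bench, and grip it nearer the rim so it can tilt further.

Call:
jog_arm(
  moves=[
    [-0.3, 0, 0.2, 0],
    [-0.25, 0, 0.4, 0],
    [0, 0, 0.5, 0],
    [0, 0, 0.5, 0],
    [0, 0, 0.5, 0],
    [0, 0, 0.35, 0],
    [0, 0, 0.18, 0],
    [0.1, 0, 0, 0],
    [0.1, 0, 0, 0],
    [0.1, 0, 0, 0],
  ],
)

```text
time_s: 19.05
tool_pos: [0.5253, -0.2236, 0.0658]
orientation: [[-0.995, 0.103, 0.001], [0.103, 0.995, -0.0], [-0.001, -0.0, -1.0]]
contact_force: [0.8, 0.6, -0.8]
grip_width: 0.737
grasp_force: 29.9
```

Call:
jog_arm(
  moves=[
    [0.1, 0, 0, 0],
    [0.05, 0, 0, 0],
    [0.05, 0, 0, 0],
    [0, 0, 0, 0],
    [0, 0, 0, 0],
    [0, 0, 0, 0],
    [0, 0, 0, 0],
    [0, 0, 0, 0],
    [0, 0, 0, 0],
    [0, 0, 0, 0],
  ],
)

```text
time_s: 20.05
tool_pos: [0.5175, -0.2227, 0.0651]
orientation: [[-0.995, 0.103, 0.0], [0.103, 0.995, 0.0], [-0.0, 0.0, -1.0]]
contact_force: [-0.3, -0.5, -1.7]
grip_width: 0.735
grasp_force: 29.8
```

```bash
python3 go.py;  python3 -c "
from m import *
d=snap('side','s6.png'); g=d['img'][200:290,245:345]; g=cv2.convertScaleAbs(g,alpha=1.6)
m=(d['img'].astype(int).min(2)>125)[195:290,240:310]
print('\n'.join(''.join('.#'[int(v)] for v in r) for r in m[::2]))"
```

```text
t 20.05 tcp [ 0.5175 -0.2227  0.0651] F [-0.3274 -0.485  -1.6623] grip 0.7351121058216595 29.79189784283591 yawy 84.06990525651145 zax [ 0.0001  0.0001 -1.    ]
box frame of TCP (mm) -27.484066015542552 1.8291254398696262 65.08959713169958
..............................#..............................#........
.........................#...................................##.......
....................#..........................................##.....
..................................................................#.#.
......#.....................................................#.........
......#.....................................................#.........
......#...............................................................
.......#..............#..##..................................#........
........#.....###.#.......#.................................#.........
.........................##.................................#.........
..........................#.................................#.........
...........................#..........................................
........
[... 1847 characters left out ...]
.............................................................
......................................................................
......................................................................
......................................................................
......................................................................
......................................................................
......................................................................
...................................................................###
...................................................................#..
......................................................................
```

```bash
python3 -c "
from m import *
a=cv2.imread('pics/s3.png')[200:290,240:320];b=cv2.imread('pics/s6.png')[200:290,240:320]
o=np.hstack([a,b]);cv2.imwrite('pics/c6.png',cv2.convertScaleAbs(cv2.resize(o,None,fx=5,fy=5,interpolation=cv2.INTER_CUBIC),alpha=1.8))"
```

```text
(no output)
```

View pics/c6.png

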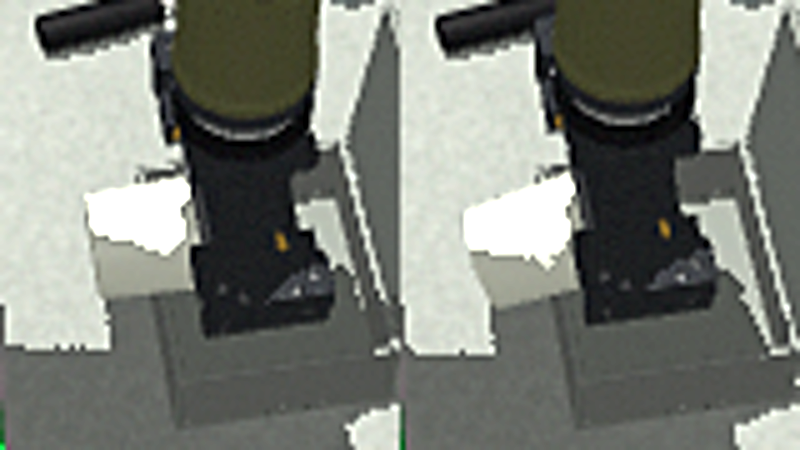

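The left half, at deepest tilt, and the right half, now, both show the cup lying nearly horizontal with its foot over the front wall, at about (95,250) and (480,260). I'll turn those edge slopes into tilt angles.

```bash
python3 -c "
from m import *
d=robot.get_image('side')
def P(x,y,z): return BC+BX*x+BYv*y+np.array([0,0,z])
for nm,px,pz in(('s3',-.0173,.0686),('s5',-.030,.188),('s6',-.0275,.084)):
  a0=np.array(proj(d,P(px,.002,pz)))
  print(nm,a0)
  for T in(50,60,70,80,90,100,110,120):
    t=np.radians(T); f=P(px-.055*np.sin(t),.002,pz-.055*np.cos(t)); q=np.array(proj(d,f)); v=a0-q
    print(T,q.round(1),'slope',np.degrees(np.arctan2(v[1],v[0])).round(1))
"; python3 -c "
print('s3 foot centre px', 240+96/5,200+248/5,' s5',210+182/4,170+248/4,' s6',240+(478-400)/5,200+258/5)"
```

```text
s3 [286.066  248.2762]
50 [271.7 256.7] slope -30.5
60 [269.9 255.6] slope -24.3
70 [268.5 254.2] slope -18.7
80 [267.7 252.6] slope -13.4
90 [267.4 250.9] slope -8.0
100 [267.7 249.1] slope -2.5
110 [268.5 247.2] slope 3.5
120 [269.9 245.3] slope 10.3
s5 [282.7894 224.7573]
50 [267.3 234.4] slope -31.9
60 [265.3 233. ] slope -25.3
70 [263.8 231.4] slope -19.2
80 [262.9 229.5] slope -13.4
90 [262.5 227.5] slope -7.7
100 [262.8 225.3] slope -1.7
110 [263.7 223.2] slope 4.8
120 [265.2 221. ] slope 12.0
s6 [282.746  245.8592]
50 [268.3 254.5] slope -30.8
60 [266.4 253.3] slope -24.5
70 [265.  251.9] slope -18.8
80 [264.2 250.3] slope -13.4
90 [263.8 248.5] slope -8.0
100 [264.1 246.6] slope -2.4
110 [264.9 244.7] slope 3.6
120 [266.3 242.8] slope 10.4
s3 foot centre px 259.2 249.6  s5 255.5 232.0  s6 255.6 251.6
```

The slopes give a tilt of only about 90° at the deepest point, about 70° after the lift and about 80° now, with the grip having slid to about 77 mm up the cup. The gripper body blocks much more tilt. I'll get the cup slightly past horizontal by pressing near its foot on the wall, then jolt the nuts out: fast strokes along the cup axis with a sudden stop, and slow returns.

Call:
jog_arm(
  moves=[
    [-0.2, 0, 0, 0],
    [-0.2, 0, 0, 0],
    [-0.15, 0, 0, 0],
    [0, 0, 0.1, 0],
    [0, 0, 0.1, 0],
    [0, 0, 0.1, 0],
    [0, 0, 0.1, 0],
    [0, 0, 0, 0],
    [0, 0, 0, 0],
    [0, 0, 0, 0],
  ],
)

```text
time_s: 21.15
tool_pos: [0.5394, -0.2248, 0.0492]
orientation: [[-0.995, 0.103, 0.0], [0.103, 0.995, 0.0], [-0.0, 0.0, -1.0]]
contact_force: [2.8, 0.4, 3.4]
grip_width: 0.733
grasp_force: 31.6
```

```bash
cat > tilt.py <<'E'
from m import *
# slopes of cup's upper edge in side view
s,R,p=st(); d=snap('side','w%.2f.png'%s['time_s'])
u,v=map(int,proj(d,p)); g=d['img'][v-25:v+20,u-45:u+5].astype(int)
m=(g.min(2)>140)
print(u,v);print('\n'.join(''.join('#' if x>150 else '+' if x>105 else '-' if x>60 else '.' for x in r) for r in g.min(2)))
E
python3 tilt.py
```

```text
t 21.15 tcp [ 0.5394 -0.2248  0.0492] F [2.834  0.4483 3.3694] grip 0.7326820035363966 31.56260345220005 yawy 84.06723250518196 zax [ 0.0002  0.0002 -1.    ]
box frame of TCP (mm) -5.487257135130204 1.948581881772392 49.200416256698354
289 251
+++++++++++++++++++++++++++++++++............--...
+++++++++++++++++++++++++++++++++.................
+++++++++++++++++++++++++++++++++-.--.............
++++++++++++++++++++++++++++++++++++-.............
++++++++++++++++++++++++++++++++++++-.............
++++++++++++++++++++++++++++++++++++-.............
++++++++++++++++++++++++++++++--++...-............
+++++++++++++++++++++++----++++--....-............
++++++++++++++++++++++++--..........--............
+++++++++++++++++++++++.+......---+++#............
+++++++++++++++++++++++.+--++++######+............
++++++++++++++++++++++#+##############............
++++++++++++++++++####################............
+++++++++++++++++-+###################+...........
+++++++++++++++++--##################--...........
+++++++++++++++++--#################---...........
+++++++++++++++++--#################---.
[... 738 characters left out ...]
++++++--------------------...........
+++++++++++++++++++-------........................
++++++++++++++++++++-.............................
+++++++++++++++++++++.............................
++++++++++++++++++++..............................
+++++++++++++++++++++.............................
+++++++++++++++++++++.............................
+++++++++++++++++++++.............................
+++++++++++++++++++++.............................
+++++++++++++++++++++.............................
++++++++++++++++++++++............................
++++++++++++++++++++++............................
.+++++++++++.+++++++++............................
.....+..............+.............................
```

Call:
jog_arm(
  moves=[
    [0, 0, 0.1, 0],
    [0, 0, 0.1, 0],
    [0, 0, 0.1, 0],
    [0, 0, 0, 0],
    [0, 0, 0, 0],
    [0, 0, 0, 0],
    [0, 0, 0, 0],
    [0, 0, 0, 0],
    [0, 0, 0, 0],
    [0, 0, 0, 0],
  ],
)

```text
time_s: 22.2
tool_pos: [0.5392, -0.2249, 0.0371]
orientation: [[-0.995, 0.103, -0.0], [0.103, 0.995, 0.0], [0.0, 0.0, -1.0]]
contact_force: [3.7, 1.0, 2.5]
grip_width: 0.735
grasp_force: 31.0
```

```bash
python3 tilt.py
```

```text
t 22.2 tcp [ 0.5392 -0.2249  0.0371] F [3.6933 1.0181 2.5338] grip 0.7345732375546119 30.96980157053622 yawy 84.06553484147125 zax [-0.0004  0.0001 -1.    ]
box frame of TCP (mm) -5.758585735026693 1.842546063391901 37.094643953102384
289 253
++++++++++++++++++++++++++++++++-..........-......
++++++++++++++++++++++++++++++++-.............----
+++++++++++++++++++++++++++++++++.................
+++++++++++++++++++++++++++++++++---..............
+++++++++++++++++++++++++++++---++..-.............
+++++++++++++++++++++++----++++---................
+++++++++++++++++++++++--.........................
+++++++++++++++++++++++-+.........................
++++++++++++++++++++++#++++++++++++++-............
++++++++++++++++++++++###############+............
+++++++++++++++++++++++##############-............
++++++++++++++++++++++-###############............
+++++++++++++++++++++++###############............
+++++++++++++++++++++++#############.-............
+++++++++++++++++++++++#############--............
++++++++++++++++++++++++############---...........
+++++++++++++++++++++++##############--..
[... 737 characters left out ...]
+++++++..............................
+++++++++++++++++++++.............................
++++++++++++++++++++..............................
++++++++++++++++++++..............................
++++++++++++++++++++..............................
++++++++++++++++++++..............................
++++++++++++++++++++-.............................
+++++++++++++++++++++.............................
++++++++++++++++++++..............................
.+++++++++++++++++++..............................
....+.+..+.........+..............................
..................................................
..................................................
..................................................
```

The cup is now tilted about 110° with low forces, so I'll jolt it along its axis.

Call:
jog_arm(
  moves=[
    [0.25, 0, -0.08, 0],
    [0.3, 0, -0.1, 0],
    [0.25, 0, -0.08, 0],
    [-0.8, 0, 0.26, 0],
    [0, 0, 0, 0],
    [0.25, 0, -0.08, 0],
    [0.3, 0, -0.1, 0],
    [0.25, 0, -0.08, 0],
    [-0.8, 0, 0.26, 0],
    [0, 0, 0, 0],
  ],
)

```text
time_s: 23.25
tool_pos: [0.5397, -0.2247, 0.0368]
orientation: [[-0.995, 0.103, 0.0], [0.103, 0.995, 0.0], [-0.0, 0.0, -1.0]]
contact_force: [-0.6, 0.7, -0.1]
grip_width: 0.737
grasp_force: 29.7
```

Call:
jog_arm(
  moves=[
    [0.25, 0, -0.08, 0],
    [0.3, 0, -0.1, 0],
    [0.25, 0, -0.08, 0],
    [-0.8, 0, 0.26, 0],
    [0, 0, 0, 0],
    [0.25, 0, -0.08, 0],
    [0.3, 0, -0.1, 0],
    [0.25, 0, -0.08, 0],
    [-0.8, 0, 0.26, 0],
    [0, 0, 0, 0],
  ],
)

```text
time_s: 24.25
tool_pos: [0.5392, -0.2248, 0.0372]
orientation: [[-0.995, 0.103, 0.001], [0.103, 0.995, 0.0], [-0.0, 0.0, -1.0]]
contact_force: [0.7, 0.9, -0.2]
grip_width: 0.737
grasp_force: 29.6
```

```bash
python3 tilt.py; python3 -c "
import cv2
g=cv2.imread('pics/t5.png')"
```

```text
t 24.25 tcp [ 0.5392 -0.2248  0.0372] F [ 0.6806  0.9437 -0.1811] grip 0.7369637766846063 29.614055746933445 yawy 84.07498034617268 zax [ 0.0005  0.0002 -1.    ]
box frame of TCP (mm) -5.686459783492626 1.9698787916130736 37.19518764003793
289 253
++++++++++++++++++++++++++++++++-..........-......
++++++++++++++++++++++++++++++++-.............----
+++++++++++++++++++++++++++++++++.................
+++++++++++++++++++++++++++++++++--+..............
+++++++++++++++++++++++++++++---++..-.............
+++++++++++++++++++++++----++++--.................
++++++++++++++++++++++++-.........................
+++++++++++++++++++++++-+-...........-............
++++++++++++++++++++++####++++++++++++............
+++++++++++++++++++++++##############+............
++++++++++++++++++++++-##############-............
+++++++++++++++++++++++###############............
+++++++++++++++++++++++###############............
+++++++++++++++++++++++#############--............
+++++++++++++++++++++++############---............
+++++++++++++++++#+++++#############---...........
++++++++++++++++++++++++############
[... 742 characters left out ...]
+++++++..............................
+++++++++++++++++++++.............................
++++++++++++++++++++..............................
++++++++++++++++++++..............................
++++++++++++++++++++..............................
++++++++++++++++++++..............................
++++++++++++++++++++-.............................
+++++++++++++++++++++.............................
+++++++++++++++++++++.............................
+++++++++++++++++++++.............................
....+.+.++.........+..............................
..................................................
..................................................
..................................................
```

Call:
jog_arm(
  moves=[
    [0.1, 0, -0.2, 0],
    [0.1, 0, -0.4, 0],
    [0.1, 0, -0.5, 0],
    [0.1, 0, -0.6, 0],
    [0.1, 0, -0.6, 0],
    [0.1, 0, -0.5, 0],
    [0, 0, -0.3, 0],
    [0, 0, 0, 0],
    [0, 0, 0, 0],
    [0, 0, 0, 0],
  ],
)

```text
time_s: 25.3
tool_pos: [0.5147, -0.2223, 0.1602]
orientation: [[-0.995, 0.103, -0.002], [0.103, 0.995, 0.001], [0.002, 0.0, -1.0]]
contact_force: [0.6, 0.9, -0.6]
grip_width: 0.739
grasp_force: 29.5
```

```bash
python3 tilt.py | head -34;  python3 -c "
from m import *
F=np.array([ (robot.get_image('side'),robot.state()['contact_force'])[1] for _ in range(12)]);print(F.mean(0),F.std(0)/12**.5)
d=robot.get_image('side')['img']; g=d[228:275,265:335].min(2); np.save('g.npy',g); print(chr(10).join(''.join('#' if x>110 else '+' if x>88 else '-' if x>55 else '.' for x in r) for r in g))"
```

```text
t 25.3 tcp [ 0.5147 -0.2223  0.1602] F [ 0.5738  0.8545 -0.6061] grip 0.7389993924848743 29.54747565967409 yawy 84.06805535632523 zax [-0.0019  0.0005 -1.    ]
box frame of TCP (mm) -30.362523173131432 1.856831361258762 160.1799214829414
282 230
++++++++++........................................
++++++++++.....................----...............
++++++++++-..................--++++-..............
+++++++++++..............---.++++++-..............
+++++++++++...........---++++++++++-..............
+++++++++++-.....-+---++++++++++++++..............
++++++++++++-----++##############++#-.............
+++++++++++++++++++-################+.............
++++++++++++++++++++################..............
+++++++++++++++++++++#############---.............
+++++++++++++++#++++############.----.............
+++++++++++++++++++++###########-----.............
+++++++++++++++++++++###########-----.............
++++++++++++++++++++-##########------.............
++++++++++++++++++++-#######----------............
++++++++++++++#++++++##+##------------............
++++++++++++++++++++++#---------------
[... 3412 characters left out ...]
...............-..----...........-.....-..........-.----..###
...-.......................----...........--...--..........----.-..###
....-......................--..............------.........-----..--.##
.-.--......................................-----..........-----.-#####
....-.-....................................----...........-----.######
.-..---................................................----...-.######
....-.-................................................----......#####
-.....-................................................----...-..#####
........................................................---...-..-####
.......................................................---------.#####
```

The weight is now 0.5 N, which is the empty cup, and nuts show on the box floor at about (275,250), (292,253) and (305,245). Next I'll right the cup against the outside of the box's left (+y) wall, after checking the joint ranges for the turn.

```bash
python3 -c "
from m import *
s,R,p=st();print(s['joints'])
P=lambda x,y,z: BC+BX*x/1e3+BYv*y/1e3+np.array([0,0,z/1e3])
for q in((-35,180,160),(-35,157,33)): print(P(*q))
d=robot.get_image('top'); print([onz(d,u,v,.03)[:2] for u,v in((366,205),(255,225),(253,196),(270,248),(229,240),(260,255))])
"
```

```text
t 26.0 tcp [ 0.5155 -0.2225  0.1611] F [ 0.5468  0.3431 -1.7114] grip 0.74102043149356 29.54852646089421 yawy 84.06535950492272 zax [ 0.0001  0.0001 -1.    ]
box frame of TCP (mm) -29.52864844078465 1.814533919183212 161.1130601971638
[ 0.5519  0.7322 -0.3838  1.8282  0.4194  0.6619  1.3892]
[ 0.5284 -0.0447  0.16  ]
[ 0.526  -0.0675  0.033 ]
[array([ 0.5728, -0.444 ]), array([0.5035, 0.0006]), array([0.6193, 0.0062]), array([ 0.4115, -0.0566]), array([0.4468, 0.1042]), array([ 0.3851, -0.0167])]
```

Call:
jog_arm(
  moves=[
    [0, 0, -0.2, 0.4],
    [0, 0, 0, 0.8],
    [0, 0, 0, 1],
    [0, 0, 0, 1],
    [0, 0, 0, 1],
    [0, 0, 0, 1],
    [0, 0, 0, 1],
    [0, 0, 0, 1],
    [0, 0, 0, 1],
    [0, 0, 0, 1],
  ],
)

```text
time_s: 27.05
tool_pos: [0.5156, -0.2223, 0.1691]
orientation: [[-0.176, 0.984, 0.0], [0.984, 0.176, 0.0], [0.0, 0.0, -1.0]]
contact_force: [0.4, 0.8, -1.1]
grip_width: 0.737
grasp_force: 29.5
```

Call:
jog_arm(
  moves=[
    [0, 0, 0, 1],
    [0, 0, 0, 0.7],
    [0, 0, 0, 0.35],
    [-0.4, 0, 0, 0],
    [-0.8, 0, 0, 0],
    [-0.9, 0, 0, 0],
    [-0.9, 0, 0, 0],
    [-0.9, 0, 0, 0],
    [-0.6, 0, 0, 0],
    [-0.4, 0, 0, 0],
  ],
)

```text
time_s: 28.05
tool_pos: [0.4933, -0.4215, 0.169]
orientation: [[0.106, 0.994, -0.001], [0.994, -0.106, -0.002], [-0.002, -0.0, -1.0]]
contact_force: [0.1, 0.2, -0.5]
grip_width: 0.735
grasp_force: 29.5
```

```bash
python3 tilt.py; python3 -c "
from m import *
print(robot.state()['joints'],robot.state()['orientation'])"
```

```text
t 28.05 tcp [ 0.4933 -0.4215  0.169 ] F [ 0.1338  0.1957 -0.4796] grip 0.735496120759701 29.54822955576674 yawy -6.0929660966932015 zax [-0.0006 -0.0018 -1.    ]
box frame of TCP (mm) -31.186499897696653 -198.45342092785359 169.04554253319665
297 295
+++++.............................................
+++++.......................................--....
+++++-.........................................-..
+++++-............................................
++++++............................................
++++++............................................
++++++............................................
++++++............................................
++++++-...........................................
++++++-...........................................
+++++++...........................................
+++++++...........................................
+++++++...........................................
+++++++...........................................
+++++++-..........................................
+++++++-.--....................................---
++++++++.........................
[... 885 characters left out ...]
..............-....+++++++++++++++++++............
.-.-....--...........+++++++++++++++++............
........-..............+++++++++++++++............
.-........-...............++++++++++++...........-
.--..........-....-.........+.++++++++............
.-.........-.--..--............+++++++............
.........-...........---........++++++-...........
...--....-........-................++++........-..
.....................................+............
............-....-........-.......................
..............-..-..-....--.......................
[ 0.6219  0.8007  0.0291  1.559  -0.0247  0.7802  0.5514] [[ 0.1081  0.9941 -0.0005]
 [ 0.9941 -0.1081 -0.004 ]
 [-0.0041 -0.0001 -1.    ]]
```

Call:
jog_arm(
  moves=[
    [0.25, 0, 0.2, 0],
    [0.3, 0, 0.4, 0],
    [0, 0, 0.5, 0],
    [0, 0, 0.5, 0],
    [0, 0, 0.5, 0],
    [0, 0, 0.5, 0],
    [0, 0, 0.4, 0],
    [0, 0, 0.25, 0],
    [0, 0, 0.15, 0],
    [0, 0, 0, 0],
  ],
)

```text
time_s: 29.1
tool_pos: [0.4975, -0.3948, 0.0325]
orientation: [[0.103, 0.995, -0.001], [0.995, -0.103, 0.001], [0.001, -0.001, -1.0]]
contact_force: [-0.9, 0.5, -0.7]
grip_width: 0.739
grasp_force: 29.5
```

```bash
python3 - <<'E'
from m import *
st()
t=robot.get_image('top');s=robot.get_image('side')
cv2.imwrite('pics/t7.png',t['img']);
o=np.zeros((560,800,3),np.uint8)
a=cv2.resize(t['img'][185:255,300:380],None,fx=4.8,fy=4.8,interpolation=cv2.INTER_CUBIC); b=cv2.resize(s['img'][210:350,250:350],None,fx=4,fy=4,interpolation=cv2.INTER_CUBIC)
o[:a.shape[0],:a.shape[1]]=a; o[:b.shape[0],395:395+b.shape[1]]=b
cv2.imwrite('pics/c7.png',cv2.convertScaleAbs(o,alpha=1.6))
E
```

```text
t 29.1 tcp [ 0.4975 -0.3948  0.0325] F [-0.8778  0.4528 -0.6736] grip 0.7388139478718271 29.549064475941123 yawy -5.9021307750871825 zax [-0.0006  0.0009 -1.    ]
box frame of TCP (mm) -29.773100999387324 -171.4784624792386 32.54571453172513
```

View pics/c7.png

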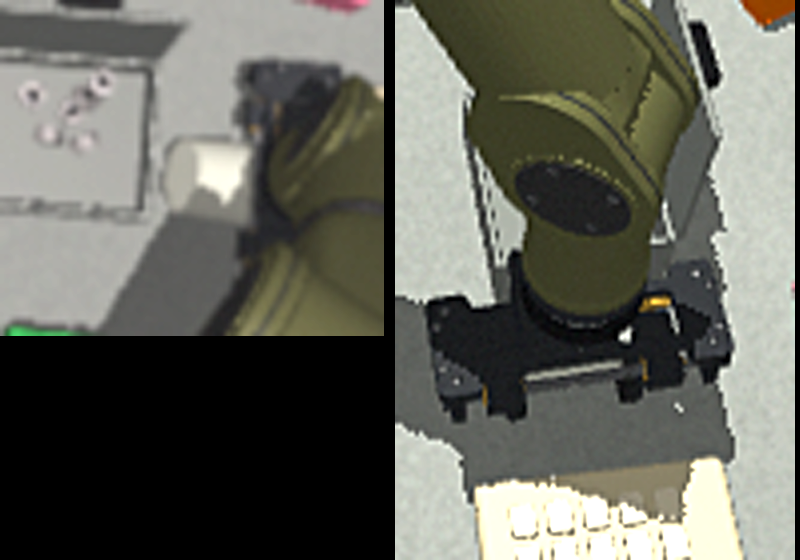

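The top view shows the nuts in the box, five of them clearly plus one overlapped near (88,95). The cup is held with its foot at about (170,175) in the crop, roughly 12 mm from the wall and tipped upwards. I'll press the foot against the wall and move upwards so friction drags it down.

Call:
jog_arm(
  moves=[
    [0.2, 0, 0, 0],
    [0.1, 0, 0, 0],
    [0.1, 0, 0, 0],
    [0.05, 0, 0, 0],
    [0.05, 0, -0.1, 0],
    [0.05, 0, -0.15, 0],
    [0.05, 0, -0.15, 0],
    [0.05, 0, -0.1, 0],
    [0, 0, 0, 0],
    [0, 0, 0, 0],
  ],
)

```text
time_s: 30.2
tool_pos: [0.5003, -0.3697, 0.0533]
orientation: [[0.103, 0.995, 0.0], [0.995, -0.103, -0.0], [-0.0, 0.0, -1.0]]
contact_force: [0.4, 0.2, -0.4]
grip_width: 0.737
grasp_force: 29.5
```

```bash
cat > tt.py <<'E'
from m import *
s,R,p=st(); d=robot.get_image('top')
g=d['img'][203:238,326:358].astype(int).min(2)
print('\n'.join(''.join('#' if x>150 else '*' if x>125 else '+' if x>98 else '-' if x>60 else '.' for x in r) for r in g))
E
python3 tt.py
```

```text
t 30.2 tcp [ 0.5003 -0.3697  0.0533] F [ 0.3741  0.2432 -0.3998] grip 0.7374052280868989 29.547911042682244 yawy -5.930944543934303 zax [ 0.0003 -0.0001 -1.    ]
box frame of TCP (mm) -29.562458769847296 -146.2290932961587 53.27731576698976
++++-.-+++++++++++--............
+++--.-++++++++++---............
+++--.-++++++++++-..............
+++----++++++++++-..............
+++----++++++++++-..............
+++----+++++++++--..............
+++----+++++++++--..............
+++----+++++++++---.............
+++-.-++++++++++++-..--.........
+++-.----------++--..--.........
+++-.-----------+----...........
+++---+++++++++++++--...........
+++--+++++***+++++++-...........
++---+++++**********-...........
++--++++++**********-...........
++--++++++*********+-...........
++--++++++*********+-...........
++--++++++*********--...........
++--+++++*******#*+--...........
++--+++++*******#*+--...........
++--+++++*********--............
++--++++++-++****+--............
++--++++-----+***----...........
++--+++-------++-----...........
++---++-------+-----............
---.----------------............
------..------------............
-----.........------............
---.............................
+--.............................
--..............................
-...............................
-...............................
................................
................................
```

```bash
python3 - <<'E'
from m import *
d=robot.get_image('top')
for u,v,z in((334.4,221.5,.05),(334.4,221.5,.06),(330.5,220.5,.07),(330.5,220.5,.09)):
    q=onz(d,u,v,z); print(u,z,1e3*(q-BC)@BX,1e3*(q-BC)@BYv)
E
```

```text
334.4 0.05 -26.975739247252015 -87.59139422086075
334.4 0.06 -27.664061515334307 -86.00273963288538
330.5 0.07 -25.68093960020393 -69.06057216153697
330.5 0.09 -27.091858743317697 -66.08024842989133
```

Call:
jog_arm(
  moves=[
    [0.35, 0, -0.1, 0],
    [-0.35, 0, -0.1, 0],
    [-0.4, 0, 0, 0],
    [-0.27, 0, 0, 0],
    [0, 0, 0.4, 0],
    [0, 0, 0.4, 0],
    [0, 0, 0.3, 0],
    [0, 0, 0, 0],
    [0.25, 0, 0, 0],
    [0.15, 0, 0, 0],
  ],
)

```text
time_s: 31.3
tool_pos: [0.4984, -0.3861, 0.0182]
orientation: [[0.105, 0.994, 0.001], [0.994, -0.105, -0.01], [-0.01, 0.002, -1.0]]
contact_force: [-4.3, -17.7, 1.0]
grip_width: 0.736
grasp_force: 29.6
```

```bash
python3 tt.py
```

```text
t 31.3 tcp [ 0.4984 -0.3861  0.0182] F [ -4.3437 -17.7291   0.9966] grip 0.7355792560777227 29.62882562664163 yawy -6.014595540406095 zax [ 0.0013 -0.01   -0.9999]
box frame of TCP (mm) -29.73399116766221 -162.76059819908104 18.200449211577414
++++-.-+++++++++++++--..........
+++--.-++++++++++++++--.........
+++--.-+++++++++++++---.........
+++----+++++++++++++-...........
+++----+++++++++++++-...........
+++----+++++++++++++-...........
+++----++++++++++++--...........
+++-.--++++++++++++-............
+++-.++++++++++++++---..........
+++-.++++++++++++++++-..........
+++-.---------++--+++-..........
+++-.---------++-------.........
+++-.----+++++++++++---.........
+++-.+--+++++*++++++++--........
+++-.-++++++*********+-.........
+++-.--+++++*********+-.........
++--.--+++++*********+-.........
++--.--+++++*********+-.........
++-----+++++**+++****--.........
++-----++++++----+**+--.........
++-----+++++-----+*+---.........
++-.---+++-------++----.........
++-.---++--------------.........
++-.+--++--------------.........
++-.+--+---------------.........
---.+------------------.........
----+-----------------..........
---+--......----------..........
-----.............----..........
+++--...........................
+++-............................
++--............................
+--.............................
+-..............................
+-..............................
```

Call:
jog_arm(
  moves=[
    [0, 0, -0.1, 0],
    [0, 0, -0.1, 0],
    [0, 0, -0.1, 0],
    [0, 0, -0.1, 0],
    [0.03, 0, -0.1, 0],
    [0.03, 0, -0.1, 0],
    [0.03, 0, -0.1, 0],
    [0, 0, 0, 0],
    [0, 0, 0, 0],
    [0, 0, 0, 0],
  ],
)

```text
time_s: 32.35
tool_pos: [0.4998, -0.38, 0.0467]
orientation: [[0.104, 0.995, 0.002], [0.995, -0.104, -0.006], [-0.006, 0.003, -1.0]]
contact_force: [-0.6, -6.0, 0.6]
grip_width: 0.736
grasp_force: 32.1
```

```bash
python3 tt.py
```

```text
t 32.35 tcp [ 0.4998 -0.38    0.0467] F [-0.5743 -5.9939  0.6425] grip 0.7360788923642563 32.13276689150007 yawy -5.9888770210469495 zax [ 0.0024 -0.0061 -1.    ]
box frame of TCP (mm) -28.96679252658575 -156.46844387848364 46.7152911140744
++++-.-+++++++++++++--..........
+++--.-++++++++++++---..........
+++--.-++++++++++++-............
+++----++++++++++++-............
+++----++++++++++++-............
+++----++++++++++++-............
+++----++++++++++++-............
+++-.--++++++++++++--...........
+++-.++++++++++++++++-..-.......
+++-.+++++++++++++++--..-.......
+++-.----------------...........
+++-.---+++------------.........
+++-.--+++++++++++++++-.........
+++-.+-+*************+-.........
+++-.--+*************+-.........
+++-.--+*#***********+-.........
++--.--+############*--.........
++--.--*############+--.........
++-----*############+--.........
++-----*############+--.........
++-----*###***#####+---.........
++-----*##*+--+*##+----.........
++-----***-----***+----.........
++-.+--++------++------.........
++-.+--+---------------.........
---.+------------------.........
----+-----------------..........
------.......---------..........
-----...........................
++--............................
++-.............................
+--.............................
+-..............................
--..............................
-...............................
```

The foot disc has disappeared from the top view, so the tilt is now below 90°. I'll roll the cup on towards upright.

Call:
jog_arm(
  moves=[
    [0.1, 0, -0.08, 0],
    [0.1, 0, -0.08, 0],
    [0.1, 0, -0.05, 0],
    [0.1, 0, -0.05, 0],
    [0.1, 0, -0.05, 0],
    [0.1, 0, -0.05, 0],
    [0.1, 0, 0, 0],
    [0, 0, 0, 0],
    [0, 0, 0, 0],
    [0, 0, 0, 0],
  ],
)

```text
time_s: 33.4
tool_pos: [0.5025, -0.368, 0.0662]
orientation: [[0.114, 0.993, 0.01], [0.993, -0.114, -0.029], [-0.028, 0.013, -1.0]]
contact_force: [-5.9, -27.6, 18.7]
grip_width: 0.739
grasp_force: 30.9
```

```bash
python3 tt.py
```

```text
t 33.4 tcp [ 0.5025 -0.368   0.0662] F [ -5.8607 -27.5824  18.6677] grip 0.739078662647896 30.918282909178583 yawy -6.534988373559877 zax [ 0.0102 -0.0291 -0.9995]
box frame of TCP (mm) -27.47911515137551 -144.31255318907455 66.21117801986408
++++-.-++++++++++---............
+++--.-+++++++++--..............
+++--.-+++++++++-...............
+++----+++++++++-...............
+++----+++++++++-...............
+++----+++++++++-...............
+++----+++++++++--..............
+++-.--++++++++++--.............
+++-.++++++++++++--.............
+++-.---+++++++++-..............
+++-.----++++++++---............
+++---++++++++++++---...........
+++-++++++++++++++---...........
+++-+************+--............
+++-+************+--............
+++-*************+--............
++--*#***********---............
++--*###########+---............
++--*##########*----............
++--*#########*+----............
++--***+**###*+-----............
++--**--++***-------............
++--+-----**+-------............
++-------+++--------............
+--.----------------............
--..----------------............
--....-------------.............
--............-----.............
....--..........................
....--..........................
................................
................................
................................
................................
................................
```

Call:
jog_arm(
  moves=[
    [-0.4, 0, 0, 0],
    [-0.5, 0, 0, 0],
    [-0.25, 0, 0, 0],
    [0, 0, 0.3, 0],
    [0, 0, 0.4, 0],
    [0, 0, 0.25, 0],
    [0, 0, 0, 0],
    [0, 0, 0, 0],
    [0, 0, 0, 0],
    [0, 0, 0, 0],
  ],
)

```text
time_s: 34.45
tool_pos: [0.498, -0.3949, 0.022]
orientation: [[0.103, 0.995, 0.001], [0.995, -0.103, -0.001], [-0.0, 0.001, -1.0]]
contact_force: [-0.5, 0.1, -0.5]
grip_width: 0.738
grasp_force: 30.4
```

```bash
python3 tt.py
```

```text
t 34.45 tcp [ 0.498  -0.3949  0.022 ] F [-0.4921  0.12   -0.4815] grip 0.7380406313155193 30.441859421054552 yawy -5.922906249637966 zax [ 0.0008 -0.0005 -1.    ]
box frame of TCP (mm) -29.236259015933257 -171.48504148676193 21.976249600322213
++++-.-++++++++++++++++-........
+++--.-++++++++++++++++--.......
+++--.-++++++++++++++++--.......
+++----+++++++++++++++--........
+++----+++++++++++++++-.........
+++----+++++++++++++++-.........
+++----+++++++++++++++-.........
+++-.--+++++++++++++++-.........
+++-.+++++++++++++++++--........
+++-.+++++++++++++++++++-.--....
+++-.-++++++++++++++++++-.......
+++-.-+++++++++----------.......
+++-.-+++-+++++-----------......
+++-.+++--++++++++++++++--......
+++-.+++-++****+++++++++--......
+++-.-++++**************+-......
++--.-++-+*************+--......
++--.-++-**************+--......
++----++-*############*+--......
++----++-*#####*++*###*+--......
++----++-*####*+--+##*+---......
++----++-*###*+----*#+----......
++-.--++-****+-----+++----......
++-.++++-***--------------......
++-.++++-+*+--------------......
---.++++-++--------------.......
----++++-----------------.......
----+++------------------.......
-----++-.......----------.......
++++++--........................
+++++--.........................
+++++-..........................
++++--..........................
+++--...........................
+++-............................
```

Call:
jog_arm(
  moves=[
    [0.3, 0, 0, 0],
    [0.15, 0, 0, 0],
    [0.02, 0, -0.12, 0],
    [0.02, 0, -0.12, 0],
    [0.02, 0, -0.12, 0],
    [0.03, 0, -0.12, 0],
    [0.04, 0, -0.12, 0],
    [0.05, 0, -0.12, 0],
    [0.05, 0, -0.12, 0],
    [0.05, 0, -0.12, 0],
  ],
)

```text
time_s: 35.5
tool_pos: [0.5003, -0.368, 0.061]
orientation: [[0.105, 0.994, 0.001], [0.994, -0.105, -0.004], [-0.004, 0.001, -1.0]]
contact_force: [-1.6, -2.8, 2.4]
grip_width: 0.734
grasp_force: 30.2
```

```bash
python3 tt.py
```

```text
t 35.5 tcp [ 0.5003 -0.368   0.061 ] F [-1.6364 -2.8069  2.386 ] grip 0.7336636302910352 30.2337385338447 yawy -6.033135972358288 zax [ 0.001  -0.0042 -1.    ]
box frame of TCP (mm) -29.66837557993405 -144.50217082133292 61.023688971166244
++++-.-+++++++++++-.............
+++--.-++++++++++--.............
+++--.-++++++++++-..............
+++----+++++++++--..............
+++----+++++++++-...............
+++----+++++++++-...............
+++----+++++++++-...............
+++-.--+++++++++---.............
+++-.+++++++++++++-..-..........
+++-.+++++++++++++-..-..........
+++-.--+++++++++---.............
+++-.----------------...........
+++-.----------++++--...........
+++--++++++++++++++--...........
+++--++++++++++++++--...........
+++-+*************+--...........
++--+*************+--...........
++--+************+---...........
++--*************+---...........
++--*************+--............
++--****+*******+----...........
++--+***+++****+----............
++--+*++---+**+-----............
++--+*+-----+*+-----............
++--++------++------............
---.----------------............
----..--------------............
----...-------------............
--..............-...............
--..............................
-...............................
-...............................
................................
................................
................................
```

Call:
jog_arm(
  moves=[
    [0.08, 0, -0.05, 0],
    [0.08, 0, -0.05, 0],
    [0.08, 0, -0.05, 0],
    [0.08, 0, -0.03, 0],
    [0.08, 0, -0.03, 0],
    [0.08, 0, 0, 0],
    [0.08, 0, 0, 0],
    [0, 0, 0, 0],
    [0, 0, 0, 0],
    [0, 0, 0, 0],
  ],
)

```text
time_s: 36.55
tool_pos: [0.501, -0.3585, 0.0728]
orientation: [[0.112, 0.994, 0.004], [0.993, -0.112, -0.022], [-0.021, 0.007, -1.0]]
contact_force: [-8.3, -23.8, 16.0]
grip_width: 0.74
grasp_force: 31.9
```

```bash
python3 tt.py
```

```text
t 36.55 tcp [ 0.501  -0.3585  0.0728] F [ -8.2858 -23.8363  15.9682] grip 0.7402583439842987 31.85871133647737 yawy -6.423874732862158 zax [ 0.0044 -0.0221 -0.9997]
box frame of TCP (mm) -29.944402277992065 -134.98628335267944 72.79244115761726
++++-.-+++++++----..............
+++--.-+++++++-.................
+++--.-+++++++-.................
+++----+++++++-.................
+++----+++++++-.................
+++----+++++++-.................
+++----+++++++-.................
+++-.--+++++++---...............
+++-.-++++++++++-...............
+++-.++++++++++--...............
+++-.--+++++++--................
+++-.-------------..............
+++-.-------------..............
+++--++++++++++---..............
+++-+++++++++++---..............
++-++++++++++++---..............
++-+*****+*+*++---..............
++-+**********+---..............
++-+*********+----..............
++-+********+-----..............
++-++++*****+-----..............
++-+--++**++------..............
+------++*+-------..............
--.------+--------..............
-...--------------..............
-...--------------..............
-....------------...............
-.....-----------...............
................................
................................
................................
................................
................................
................................
................................
```

Call:
jog_arm(
  moves=[
    [-0.1, 0, -0.25, 0],
    [0, 0, -0.25, 0],
    [0.1, 0, -0.08, 0],
    [0.12, 0, -0.08, 0],
    [0.12, 0, -0.06, 0],
    [0.12, 0, -0.05, 0],
    [0.12, 0, -0.04, 0],
    [0.12, 0, -0.04, 0],
    [0, 0, 0, 0],
    [0, 0, 0, 0],
  ],
)

```text
time_s: 37.6
tool_pos: [0.5052, -0.3175, 0.1017]
orientation: [[0.102, 0.995, -0.001], [0.995, -0.102, 0.003], [0.003, -0.002, -1.0]]
contact_force: [-1.4, -0.8, -0.9]
grip_width: 0.745
grasp_force: 30.2
```

```bash
python3 tt.py
```

```text
t 37.6 tcp [ 0.5052 -0.3175  0.1017] F [-1.4372 -0.7794 -0.8765] grip 0.7451975695312039 30.24490834763089 yawy -5.84770873701972 zax [-0.0014  0.0027 -1.    ]
box frame of TCP (mm) -29.968963921129223 -93.78764846711633 101.73676704112836
++++-...........................
+++--...........................
+++--...........................
+++---..........................
+++----.........................
+++----.........................
+++-----..--....................
+++-.---..--....................
+++-.++-.--.....................
+++-.------.....................
----------......................
---------.......................
++++++++-.......................
++++++++-.......................
++++++++-.......................
+++++++--.......................
+++++++--.......................
*+++***--.......................
*******--.......................
******+--.......................
+*****+--.......................
++++++--........................
+++++---........................
++++----........................
-++-----........................
--------........................
--------........................
................................
................................
................................
................................
................................
................................
................................
................................
```

```bash
python3 - <<'E'
from m import *
d=snap('top','t8.png'); g=d['img'][196:232,296:340].astype(int).min(2)
print('\n'.join(''.join('#' if x>150 else '*' if x>125 else '+' if x>98 else '-' if x>60 else '.' for x in r) for r in g))
for u in (310,315,320,325):
    for z in(.08,.12): q=onz(d,u,215,z); print(u,z,1e3*(q-BC)@BYv)
E
```

```text
--------------------------..................
------....---------------------+----........
--+---------------.....--------------.......
--++++++++++++-----------+----.....---......
--++++++++++++++++++++++++++-------.--......
--++++++++++++++++++++++--++++++++-.+-......
--++++++++*++++++++++--*+--+++++++-.--......
-++++++++++++++++++----+*+++++++++-.........
++++++++++--+++++++---.-+++++++++--.........
++++++++++--+++++++-------+++++++--.........
+++++++++++++++++++-------+++++++---........
++++++++++++++++++------+++++++++----.......
-+++++++++++++++++---+-++++++++++----.......
-++++++++++++++++++++++++++++++++-----..--..
-++++++++++++++++-+++++++++++++++-.---..+-..
-++++++++++++++++-+++++++++++++++-.-+-..--..
-++++++++++-++*+-++++++-+++++++++-.-----....
-++++++++++-++*+--+-+++--+--------------....
-+++++++++++-++-----++*+---------------.....
-+++++++++++++---+--++++---+++++++++++-.....
-++++++++++++++++++-++++--++++++++++++-.....
++++++++++++++++++++++++-+++++++++++++-.....
+++++++++++++++++++++++++++++++++++++--.....
+++++++++++++++++++++++-+++++++++++++--.....
+++++++++++++++++++++++-++++++*++*+*+--.....
+++++++++++++++++++++++-+************--.....
+++++++++++++++++++++++++***********+--.....
++++++++++++++++++++++++++++++*****+---.....
++++++++++++++++++++++++++++++++++++---.....
+++++++++++++++++++++++++++++++++++---......
---------+---++++++++++++++---++++----......
---------+-----------++--------+++----......
---------------------++-...-----------......
++----------------------.....---------......
++++++++++++-----------.....................
++++++++++++++++++++++-.....................
310 0.08 12.720857726422476
310 0.12 16.60793059747924
315 0.08 -6.510914726133074
315 0.12 -2.127168733532638
320 0.08 -25.750170344324445
320 0.12 -20.869557972525865
325 0.08 -44.996913496599475
325 0.12 -39.61924137513026
```

Call:
jog_arm(
  moves=[
    [0, 0, -0.2, 0],
    [-0.25, 0, 0, 0],
    [0, 0, 0.1, 0],
    [0, 0, 0.08, 0],
    [0.1, 0, 0, 0],
    [0.1, 0, 0, 0],
    [0.1, 0, 0, 0],
    [0.1, 0, 0, 0],
    [0.1, 0, 0, 0],
    [0.1, 0, 0, 0],
  ],
)

```text
time_s: 38.7
tool_pos: [0.507, -0.3048, 0.1031]
orientation: [[0.103, 0.995, 0.0], [0.995, -0.103, 0.0], [0.0, 0.0, -1.0]]
contact_force: [0.9, -0.1, -0.3]
grip_width: 0.745
grasp_force: 30.2
```

```bash
cat > tu.py <<'E'
from m import *
st(); d=robot.get_image('top'); g=d['img'][212:230,300:340].astype(int).min(2)
print('\n'.join(''.join('#' if x>150 else '*' if x>125 else '+' if x>98 else '-' if x>60 else '.' for x in r) for r in g))
E
python3 tu.py
```

```text
t 38.7 tcp [ 0.507  -0.3048  0.1031] F [ 0.9455 -0.141  -0.3032] grip 0.7453924138399783 30.246669552956824 yawy -5.902042647419474 zax [ 0.0001  0.0005 -1.    ]
box frame of TCP (mm) -29.486821384004433 -80.9630573031387 103.09572386407324
+++++++-++*+-++++++-+-----------........
+++++++-++*+--+-+++-------------........
++++++++-++-----+++------+++++--........
++++++++++---+--++++++++++++++-.........
+++++++++++++++--+++++++++++++-.........
++++++++++++++++-+++++++++++++-.........
++++++++++++++++-+++++++++++++-.........
++++++++++++++++++++++++++++++-.........
++++++++++++++++++*+*++++*+*++-.........
++++++++++++++++++***********+-.........
+++++++++++++++++++++++******+-.........
+++++++++++++++++++++++++++++--.........
++++++++++++++++++++++++++++---.........
+++++++++++++++++++++++++++----.........
-----+---+++++++++++----+++----.........
-----+-------------------+-----.........
------------------..-----------.........
------------------...........-..........
```

Call:
jog_arm(
  moves=[
    [-0.3, 0, 0, 0],
    [-0.28, 0, 0, 0],
    [0, 0, 0.1, 0],
    [0, 0, 0.1, 0],
    [0, 0, 0.1, 0],
    [0.1, 0, 0, 0],
    [0.1, 0, 0, 0],
    [0.1, 0, 0, 0],
    [0.1, 0, 0, 0],
    [0, 0, 0, 0],
  ],
)

```text
time_s: 39.75
tool_pos: [0.5058, -0.3247, 0.097]
orientation: [[0.111, 0.994, 0.006], [0.994, -0.111, -0.017], [-0.017, 0.008, -1.0]]
contact_force: [-9.8, -13.4, 32.9]
grip_width: 0.748
grasp_force: 32.9
```

```bash
python3 tu.py
```

```text
t 39.75 tcp [ 0.5058 -0.3247  0.097 ] F [ -9.7641 -13.4495  32.8779] grip 0.7477725732238935 32.87313034279606 yawy -6.3452728831980165 zax [ 0.0062 -0.0174 -0.9998]
box frame of TCP (mm) -28.676857778333886 -100.87678212941094 96.99966895836133
+++++++-++*+-++++++-+++++++++-.---......
+++++++-++*+--+-+++--+++++----------....
++++++++-++-----++++++++------------....
++++++++++---+--+++++++-------++++--....
+++++++++++++++--+++++---+++++++++--....
++++++++++++++++++++++--++++++++++--....
++++++++++++++++++++++-+++++++++++--....
+++++++++++++++++++++++++++++++++---....
+++++++++++++++++++++++++++++++++---....
++++++++++++++++++++++**+++++++++---....
+++++++++++++++++++++++++++++++++---....
++++++++++++++++++++++++++++++++----....
+++++++++++++++++++++---++++++------....
++++++++++++++++++++--.--+++++------....
-----+---+++++++++++-..----++-------....
-----+-----------++--...-----------.....
-----------------++-.....----------.....
--------------------........-------.....
```

The cup is now about 37° from upright. I'll back off outside the wall and push the foot's leading edge on the wall face while rising.

Call:
jog_arm(
  moves=[
    [0, 0, -0.3, 0],
    [-0.4, 0, -0.1, 0],
    [-0.6, 0, 0, 0],
    [-0.6, 0, 0, 0],
    [-0.4, 0, 0.2, 0],
    [0, 0, 0.4, 0],
    [0, 0, 0.4, 0],
    [0, 0, 0.1, 0],
    [0, 0, 0, 0],
    [0, 0, 0, 0],
  ],
)

```text
time_s: 40.8
tool_pos: [0.4983, -0.3913, 0.0629]
orientation: [[0.102, 0.995, -0.0], [0.995, -0.102, 0.001], [0.001, -0.0, -1.0]]
contact_force: [-0.1, 0.0, -0.2]
grip_width: 0.745
grasp_force: 30.1
```

```bash
python3 tt.py; python3 - <<'E'
from m import *
d=robot.get_image('top')
for u in(332,334,336,338,340): q=onz(d,u,220,.045); print(u,1e3*(q-BC)@BYv)
E
```

```text
t 40.8 tcp [ 0.4983 -0.3913  0.0629] F [-0.0581  0.0037 -0.2441] grip 0.7446621239676496 30.07701049439868 yawy -5.850632697949608 zax [-0.      0.0008 -1.    ]
box frame of TCP (mm) -29.25807261030135 -167.88236473775328 62.92716066000549
++++-.-++++++++++++++++--.......
+++--.-+++++++++++++++---.......
+++--.-+++++++++++++++--........
+++----+++++++++++++++--........
+++----+++++++++++++++-.........
+++----+++++++++++++++-.........
+++----+++++++++++++++--........
+++-.--+++++++++++++++---.......
+++-.+++++++++++++++++++-...-...
+++-.+++++++++++++++++++-..---..
+++-.-++++++++++++++++++-...-...
+++-.-+++++++++++++++----.......
+++-.-+++++++++------------.....
+++-.++++++++--------------.....
+++-.++++++++----+-++++++--.....
+++-.-++++++--++++++++++---.....
++--.-+++++--+++++++++++---.....
++--.-+++++-++++++++++++---.....
++----+++++-++++++++++++---.....
++----+++++-++++++++++++---.....
++----+++++-+++++++++++----.....
++----+++++-++++++++++-----.....
++----++++---++++++++------.....
++-.+++++--.----++++-------.....
++-.++++--..-----++--------.....
---.++++-....--------------.....
----++++-....-------------......
---++++--.....------------......
-----+--........----------......
+++++--.........................
+++++-..........................
++++--..........................
+++--...........................
+++-............................
++--............................
332 -78.55844030549822
334 -86.42864894313566
336 -94.30008187696801
338 -102.17273939269647
340 -110.04662177611087
```

Call:
jog_arm(
  moves=[
    [0.35, 0, 0, 0],
    [0.28, 0, 0, 0],
    [0.1, 0, -0.06, 0],
    [0.1, 0, -0.08, 0],
    [0.1, 0, -0.08, 0],
    [0.1, 0, -0.08, 0],
    [0.1, 0, -0.08, 0],
    [0.1, 0, -0.08, 0],
    [0, 0, 0, 0],
    [0, 0, 0, 0],
  ],
)

```text
time_s: 41.9
tool_pos: [0.5028, -0.3446, 0.082]
orientation: [[0.104, 0.995, 0.001], [0.995, -0.104, -0.002], [-0.002, 0.001, -1.0]]
contact_force: [-1.2, -4.6, 2.2]
grip_width: 0.748
grasp_force: 30.8
```

```bash
python3 tt.py
```

```text
t 41.9 tcp [ 0.5028 -0.3446  0.082 ] F [-1.216  -4.5546  2.1912] grip 0.7475896640639691 30.76880814369588 yawy -5.973690520318199 zax [ 0.0006 -0.0018 -1.    ]
box frame of TCP (mm) -29.58200556972584 -120.94629734057581 82.04957494489459
++++-.-++++---..................
+++--.-++++-....................
+++--.-++++-....................
+++----++++-....................
+++----++++-....................
+++----++++-....................
+++-.--++++---..................
+++-.--++++++-..-...............
+++-.++++++++-..-...............
+++-.-+++++++-..-...............
+++-.-++++++--..................
+++-.-+++++----.................
+++-.-+++-------................
+++-.++---------................
+++-.+----------................
+++-.-----------................
++--.----------.................
++--.----------.................
++-------------.................
++-------------.................
++-.-----------.................
+--.-----------.................
--...----------.................
-.....---------.................
-.....---------.................
.......--------.................
........-------.................
.........-----..................
................................
................................
................................
................................
................................
................................
................................
```

Call:
jog_arm(
  moves=[
    [0.08, 0, -0.04, 0],
    [0.08, 0, -0.04, 0],
    [0.08, 0, -0.02, 0],
    [0.08, 0, 0, 0],
    [0, 0, 0, 0],
    [0, 0, 0, 0],
    [-0.3, 0, 0, 0],
    [-0.4, 0, 0, 0],
    [-0.25, 0, 0, 0],
    [0, 0, 0, 0],
  ],
)

```text
time_s: 42.95
tool_pos: [0.4993, -0.3713, 0.0853]
orientation: [[0.107, 0.994, -0.0], [0.994, -0.107, -0.001], [-0.001, -0.0, -1.0]]
contact_force: [-0.1, -0.2, -1.3]
grip_width: 0.74
grasp_force: 31.1
```

```bash
python3 tt.py; python3 - <<'E'
from m import *
d=robot.get_image('side'); np.set_printoptions(linewidth=200)
s=robot.state(); p=np.array(s['tool_pos']); u,v=map(int,proj(d,p)); print(u,v)
g=d['img'][v-15:v+35,u-40:u+40].astype(int).min(2)
print('\n'.join(''.join('#' if x>150 else '*' if x>125 else '+' if x>98 else '-' if x>60 else '.' for x in r) for r in g))
E
```

```text
t 42.95 tcp [ 0.4993 -0.3713  0.0853] F [-0.1344 -0.216  -1.2627] grip 0.7395259090970693 31.065574587625875 yawy -6.140136424403931 zax [-0.0001 -0.0013 -1.    ]
box frame of TCP (mm) -30.348809144887404 -147.92815478694953 85.34271536783092
++++-.-++++++++++++--...........
+++--.-+++++++++++--............
+++--.-+++++++++++-.............
+++----+++++++++++-.............
+++----+++++++++++-.............
+++----+++++++++++-.............
+++----+++++++++++--............
+++-.--+++++++++++---...-.......
+++-.+++++++++++++++-...-.......
+++-.++++++++++++++--...........
+++-.-+++++++++++++-............
+++-.-+++++++++++++-............
+++-.-++++++++++++--.--.........
+++-.+++++++++++++-.---.........
+++-.++++++++++++---+--.........
+++-.-++++++++++----+--.........
++--.-++++++++++---+---.........
++--.-+++++++++----+---.........
++----+++++++++----++--.........
++----+++++++++----+---.........
++----+++++++++--------.........
++----+-++++++---------.........
++-.-----++++--.-------.........
++--+--..--+--..-------.........
++-.+-....-+-....------.........
---.+-....---....------.........
[... 3655 characters left out ...]
.......................................-............
+*+*+++++++****-...........-................................................-.--
++*++++**++++++*-......--..................................................-*-**
*+++++***+**+++**........-.................................................***++
++++++***+**+++++....-....................................................-*++++
++++++**+++*++++-........................................-................*+++++
+++*+++++++*++***.....-...................................................*+++++
++***+++*+*++++**.....-...-.............................................--+-++++
+++*++++++++*++++-..........-...........................................+*******
```

The side view shows the cup nearly upright below the fingers, with its foot at about (290,310). I'll lower it onto the bench here.

Call:
jog_arm(
  moves=[
    [0, 0, 0.2, 0],
    [0, 0, 0.2, 0],
    [0, 0, 0.1, 0],
    [0, 0, 0.05, 0],
    [0, 0, 0.05, 0],
    [0, 0, 0, 0],
    [0, 0, 0, 0],
    [0, 0, 0, 0],
    [0, 0, 0, 0],
    [0, 0, 0, 0],
  ],
)

```text
time_s: 44.05
tool_pos: [0.5004, -0.3685, 0.0616]
orientation: [[0.103, 0.995, 0.0], [0.995, -0.103, -0.0], [-0.0, 0.0, -1.0]]
contact_force: [0.6, -0.1, -0.8]
grip_width: 0.738
grasp_force: 31.1
```

```bash
python3 - <<'E'
from m import *
s,R,p=st();d=robot.get_image('side'); u,v=map(int,proj(d,p)); print(u,v)
g=d['img'][v-15:v+35,u-40:u+40].astype(int).min(2)
print('\n'.join(''.join('#' if x>150 else '*' if x>125 else '+' if x>98 else '-' if x>60 else '.' for x in r) for r in g[10:42]))
F=np.array([ (robot.get_image('side'),robot.state()['contact_force'])[1] for _ in range(3)]);print(F.mean(0))
# expected near foot point projections if standing
for z in (0,.01,.02): print(z,proj(d,BC+BX*-.030+BYv*-.178+np.array([0,0,z])))
E
```

```text
t 44.05 tcp [ 0.5004 -0.3685  0.0616] F [ 0.6484 -0.1088 -0.7834] grip 0.7379066887559032 31.066200980260703 yawy -5.936546242125976 zax [ 0.0002 -0.0001 -1.    ]
box frame of TCP (mm) -29.565888071985537 -145.0444731301434 61.63315560997307
291 295
....-.......#.................-.....................-.-...............*++*-...*+
.............................................-.-------+...............*+++*.--*+
......................................-----------------.....-...---+*****+*****+
.......-........................-.---------------------.....++******+**+++++*+++
.......-......................------------------------......***+*+****+.....*+++
.......-......................------------------------.....+*++++.+**+........*+
.......--.......--............------------------------.............**.........*+
........-......--..-..........-----------------------++***....................*+
.........--....-...-..........-----------------------****+.....................*
.........--....-.......--.....-----------------------****......................+
..........-....-........-.....----------
[... 1270 characters left out ...]
-....................-............................................
+++++++++++++**............-..............................................------
+***++++*+++++*-......-....-.............................................-******
+++++++**+++++**.......-.................................................**+++++
*+++++***+**++**....-....-..-.............................................++++++
+++++***++**+++*.....-...-...............................................*++++++
[-0.0226  0.3162 -0.7197]
0 (np.float64(292.90261288901354), np.float64(316.49513704980313))
0.01 (np.float64(293.0606509366029), np.float64(314.9805955515268))
0.02 (np.float64(293.2208237479433), np.float64(313.4455957627349))
```

Call:
jog_arm(
  moves=[
    [0, 0, 0.1, 0],
    [0, 0, 0.1, 0],
    [0, 0, 0.05, 0],
    [0, 0, 0.05, 0],
    [0, 0, 0.04, 0],
    [0, 0, 0.03, 0],
    [0, 0, 0, 0],
    [0, 0, 0, 0],
    [0, 0, 0, 0],
    [0, 0, 0, 0],
  ],
)

```text
time_s: 45.25
tool_pos: [0.5004, -0.3685, 0.0468]
orientation: [[0.103, 0.995, 0.0], [0.995, -0.103, -0.0], [-0.0, 0.0, -1.0]]
contact_force: [0.8, -0.1, 0.5]
grip_width: 0.743
grasp_force: 31.1
```

```bash
cat > ts.py <<'E'
from m import *
s,R,p=st();d=robot.get_image('side'); u,v=map(int,proj(d,p)); print(u,v)
g=d['img'][v-10:v+35,u-25:u+30].astype(int).min(2)
print('\n'.join(''.join('#' if x>150 else '*' if x>125 else '+' if x>98 else '-' if x>60 else '.' for x in r) for r in g))
E
python3 ts.py
```

```text
t 45.25 tcp [ 0.5004 -0.3685  0.0468] F [ 0.7743 -0.1063  0.482 ] grip 0.7425321451108104 31.066299377104443 yawy -5.935704049456338 zax [ 0.0002 -0.     -1.    ]
box frame of TCP (mm) -29.593423978409856 -145.01026776251572 46.789911117781735
291 298
...................................-.-.................
............................-.---------................
........................---------......................
...............-.---------.............................
...............-----..................................-
..................................--.---..............+
............................------------..............*
.....................------------------............**..
...............------------------------......-.-.-..*..
...............------------------------.....-..........
...............-----------------------......-..........
-..............-----------------------.-...-...........
-...-..........-----------------------...-.............
-...-..........-----------------------............-....
--..---.--.....----------------------.........-......-.
-...--..
[... 971 characters left out ...]
............................
-.....-............-...................................
+......................................................
-...........-..........................................
*..........-*-.........................................
*.-..-..---***-.-................................-....-
*.*--*--***+++*.*-----.---.......................+..--.
+****+***++++++*******.*+*-.-.-.--------...-----------.
+**++++++++++++++++++++*+++++-#+*****###---.----------.
+++++++++++++++++++++++#******#####*****###--.-.....-..
++++++*++++++#+********###*****************##-#-----..-
++++++#*******###*****************************######--#
++*++*###*#**************************************#####*
```

Call:
jog_arm(
  moves=[
    [0, 0, 0.06, 0],
    [0, 0, 0.06, 0],
    [0, 0, 0.06, 0],
    [0, 0, 0.06, 0],
    [0, 0, 0, 0],
    [0, 0, 0, 0],
    [0, 0, 0, 0],
    [0, 0, 0, 0],
    [0, 0, 0, 0],
    [0, 0, 0, 0],
  ],
)

```text
time_s: 46.3
tool_pos: [0.4999, -0.368, 0.0426]
orientation: [[0.103, 0.995, 0.0], [0.995, -0.103, 0.0], [0.0, -0.0, -1.0]]
contact_force: [-9.9, 8.4, 43.1]
grip_width: 0.734
grasp_force: 42.4
```

```bash
python3 ts.py|head -32; python3 tt.py | tail -33
```

```text
t 46.3 tcp [ 0.4999 -0.368   0.0426] F [-9.8833  8.3653 43.0945] grip 0.7339247314920574 42.36193527172418 yawy -5.910251722476909 zax [ 0.      0.0003 -1.    ]
box frame of TCP (mm) -30.081962778348963 -144.59023177629734 42.56707075047441
291 298
.......................................................
..................................----.................
..........................-.---------..................
...................-.---------........................-
...............---------..............................+
...............--.....................-...............*
................................-------................
.........................-------------+............--..
..................--.------------------.........--.*...
...............------------------------.....-.--.......
...............-----------------------......-..........
..-............-----------------------.....-...........
-..............-----------------------..-.-............
--..-..........-----------------------..............-..
-...-..........----------------------...............*..
--..---.--.
[... 1161 characters left out ...]
.......
+++-.+++++++++++----............
+++-.-+++++++++--++-............
++--.-+++++++++--+--............
++--.-++++++++------............
++----++---+++--++--............
++----+--..-----+---............
++------....--------............
++-----.....--------............
++-.---......-------............
++--+-........------............
++-.+-........------............
---.--.........----.............
-----...........---.............
-----............--.............
--..............................
+-..............................
--..............................
-...............................
................................
................................
................................
```

The cup is pressed flat at the same height as the original grasp. I'll ease off, release it and rise.

Call:
jog_arm(
  moves=[
    [0, 0, -0.1, 0],
    [0, 0, -0.06, 0],
    [0, 0, 0, 0],
    [0, 0, 0, 0],
    [0, 0, 0, 0],
    [0, 0, 0, 0],
    [0, 0, 0, 0],
    [0, 0, 0, 0],
    [0, 0, 0, 0],
    [0, 0, 0, 0],
  ],
)

```text
time_s: 47.4
tool_pos: [0.5002, -0.3684, 0.0433]
orientation: [[0.103, 0.995, -0.0], [0.995, -0.103, 0.0], [0.0, -0.0, -1.0]]
contact_force: [1.3, 0.2, -0.9]
grip_width: 0.734
grasp_force: 38.7
```

Call:
jog_arm(
  moves=[
    [0, 0, 0, 0],
    [0, 0, 0, 0],
    [0, 0, 0, 0],
    [0, 0, 0, 0],
    [0, 0, 0, 0],
    [0, 0, -0.2, 0],
    [0, 0, -0.5, 0],
    [0, 0, -0.7, 0],
    [0, 0, -0.9, 0],
    [0, 0, -0.9, 0],
  ],
  claw=-1,
)

```text
time_s: 48.4
tool_pos: [0.5, -0.3683, 0.1731]
orientation: [[0.103, 0.995, -0.0], [0.995, -0.103, 0.0], [0.0, -0.0, -1.0]]
contact_force: [1.5, -0.2, -1.3]
grip_width: 1.004
grasp_force: 0.0
```

```bash
python3 - <<'E'
from m import *
s,R,p=st();d=snap('side','s9.png')
g=d['img'][275:325,255:330].astype(int).min(2)
print('\n'.join(''.join('#' if x>150 else '*' if x>125 else '+' if x>98 else '-' if x>60 else '.' for x in r) for r in g))
E
```

```text
t 48.4 tcp [ 0.5    -0.3683  0.1731] F [ 1.4553 -0.1732 -1.3159] grip 1.0039169209367091 0.0 yawy -5.935320565526977 zax [-0.0003  0.0003 -1.    ]
box frame of TCP (mm) -29.930744191945568 -144.83551123255245 173.12383806298294
+++++-....-...........++*+++--..................................-..........
++++**-...+.....................................................*-.........
+++++*-...+-.....................................................*.........
+++++++...-+-+**-.............................................-............
++*+***.---+++++-..........................................................
..+.++****+++++++...................----.......................------......
......++++++++++*...............-+++####++-.............-------******---...
.........++++*+++*+-...........+##*+--+++##--.....------*****+++++++++**---
.............*+*+++-..........-------------##+----*****++++*++++++++++++***
...............+++++.........---------------+##***+***+++++++++++++++++++++
.................*+*-......--------------------#+*+++++++++++++++++++++++++
................-*+++*--------------
[... 2227 characters left out ...]
................
++*--......................................................................
+++**--....................................................................
++++***--..............-...................................................
++++*++**-.........-.......................................................
+++**++*+*--...............................................................
++**++++++**--...-.........................................................
++++++++++++**-............................................................
+++++++++++++**--..........................................................
*++++++++++++++**........................................................--
```

The side view shows the cup standing upright, its rim at about (293,283) and foot at about (291,315). Next I'll go behind the lid with the fingers shut and push it over.

Call:
jog_arm(
  moves=[
    [0, 0.3, -0.5, 0],
    [0, 0.6, -0.5, 0],
    [0.3, 0.8, -0.4, 0],
    [0.6, 0.8, 0, 0],
    [0.6, 0.8, 0, 0],
    [0.7, 0.7, 0, 0],
    [0.7, 0.25, 0, 0],
    [0.5, 0, 0, 0],
    [0.2, 0, 0.1, 0],
    [0, 0, 0.3, 0],
  ],
  claw=1,
)

```text
time_s: 49.45
tool_pos: [0.6844, -0.2425, 0.2126]
orientation: [[0.102, 0.995, 0.002], [0.995, -0.102, -0.001], [-0.001, 0.002, -1.0]]
contact_force: [-0.1, 0.4, 0.1]
grip_width: 0.121
grasp_force: 0.0
```

```bash
python3 go.py
```

```text
t 49.45 tcp [ 0.6844 -0.2425  0.2126] F [-0.1477  0.355   0.0594] grip 0.12057509523887631 0.0 yawy -5.880534686118536 zax [ 0.0019 -0.0009 -1.    ]
box frame of TCP (mm) 140.5187112219493 -0.767255197234515 212.5607230820778
```

Call:
jog_arm(
  moves=[
    [0, 0, 0.5, 0],
    [0, 0, 0.6, 0],
    [0, 0, 0.5, 0],
    [0, -0.3, 0, 0],
    [0, -0.3, 0, 0],
    [0, -0.3, 0, 0],
    [0, -0.3, 0, 0],
    [0, -0.3, 0, 0],
    [0, -0.3, 0, 0],
    [0, -0.3, 0, 0],
  ],
)

```text
time_s: 50.45
tool_pos: [0.5984, -0.237, 0.147]
orientation: [[0.107, 0.994, -0.001], [0.994, -0.107, -0.002], [-0.002, -0.001, -1.0]]
contact_force: [-0.3, 0.3, -0.4]
grip_width: 0.005
grasp_force: 0.2
```

Call:
jog_arm(
  moves=[
    [0, -0.3, 0, 0],
    [0, -0.3, 0, 0],
    [0, -0.3, 0, 0],
    [0, -0.3, 0, 0],
    [0, 0, 0, 0],
    [0, 0, 0, 0],
    [0, 0, 0, 0],
    [0, 0, 0, 0],
    [0, 0, 0, 0],
    [0, 0, 0, 0],
  ],
)

```text
time_s: 51.45
tool_pos: [0.5532, -0.2291, 0.1474]
orientation: [[0.103, 0.995, 0.0], [0.995, -0.103, -0.0], [0.0, 0.0, -1.0]]
contact_force: [-0.1, -1.4, 0.2]
grip_width: 0.002
grasp_force: 0.0
```

Call:
jog_arm(
  moves=[
    [0, 0, -0.5, 0],
    [0, 0, -0.8, 0],
    [0, 0.3, -0.8, 0],
    [0, 0.6, 0, 0],
    [-0.3, 0.8, 0, 0],
    [-0.8, 0.4, 0, 0],
    [-0.9, 0, 0, 0],
    [-0.9, 0, 0, 0],
    [-0.9, 0, 0, 0],
    [-0.5, 0, 0, 0],
  ],
)

```text
time_s: 52.45
tool_pos: [0.617, -0.4132, 0.2311]
orientation: [[0.107, 0.994, -0.001], [0.994, -0.107, -0.003], [-0.003, -0.001, -1.0]]
contact_force: [-0.4, -0.2, -0.7]
grip_width: 0.004
grasp_force: 0.0
```

```bash
python3 - <<'E'
from m import *
s,R,p=st();d=snap('top','t10.png')
g=d['img'][175:245,280:352].astype(int).min(2)
print('\n'.join(''.join('#' if x>150 else '*' if x>125 else '+' if x>98 else '-' if x>60 else '.' for x in r) for r in g))
E
```

```text
t 52.45 tcp [ 0.617  -0.4132  0.2311] F [-0.3655 -0.1727 -0.7071] grip 0.0039018996728655986 0.0 yawy -6.136599229077757 zax [-0.0014 -0.0026 -1.    ]
box frame of TCP (mm) 91.02344331048035 -177.46665654918525 231.13890539025275
++++++++++++++++++++++++++++++++++++++++++++++++++++++++++-.-+++++++++++
++++++++++++++++++++++++++++++++++++++++++++++++++++++++++-.-----+++++++
+++++++++++++++++++++++++++++++++++++++++++++++++++++++++-......-----+++
++++++++++++++++++++++++++++++++++++++++++++++++++++++++++--........---+
+++++++++++++++++++++++++++++++++++++++++++++++++++++++++++-----.......-
++++++++++++++++++++++++++++++++++++++++++++++++++++++++++++++++----....
++++++++++++++++++++++++++++++++++++++++++++++++++++++++++++++++++++---.
++++++++++++++++++++++++++++++++++++++++++++++++++++++++++++++++++++++--
++++++++++++++++++++++++++++++++++++++++++++++++++++++++++++++++++++++++
++++++++++++++++++++++++++++++++++++++++++++++++++++++++++++++++++++++++
++++++++++++++++++++++++++++++++++++++++++++++++++++++++++++++++++++++++
+++++++++++++++++++++++++++++++++++++++++++++++++++++++++++++++++++
[... 3539 characters left out ...]
+++++++++++--...--...................---...
++++++++++++++++++++++++++++++++++++++++-....--..................----...
+++++++++++++++++++++++++++++++++++++++--....--..................---....
++++++++++++++++++++++++++++++++++++++--.........................--.....
++++++++++++++++++++++++++++++++++++++-..........................--.....
+++++++++++++++++++++++++++++++++++++--.........................---.....
+++++++++++++++++++++++++++++++++++++-..........................--......
+++++++++++++++++++++++++++++++++++++-..........................--......
+++++++++++++++++++++++++++++++++++++-..................................
++++++++++++++++++++++++++++++++++++--..................................
```

The lid is down, with its grip at about (313,225) along the front edge. I'll swing the arm clear to check the cup, the bench and the lid.

Call:
jog_arm(
  moves=[
    [0.3, 0, -0.2, 0],
    [0.6, 0, -0.2, 0],
    [0.9, 0, 0, 0],
    [0.9, 0, 0, 0],
    [0.9, 0, 0, 0],
    [0.9, 0, 0, 0],
    [0.9, 0, 0, 0],
    [0.9, 0, 0, 0],
    [0.6, 0, 0, 0],
    [0.3, 0, 0, 0],
  ],
)

```text
time_s: 53.5
tool_pos: [0.6489, -0.1155, 0.2481]
orientation: [[0.096, 0.995, 0.001], [0.995, -0.096, 0.004], [0.004, 0.0, -1.0]]
contact_force: [0.9, 0.6, 1.0]
grip_width: 0.007
grasp_force: 0.0
```

```bash
python3 - <<'E'
from m import *
st();d=snap('top','t11.png');e=snap('side','s11.png')
g=d['img'][205:240,325:365].astype(int).min(2)
print('\n'.join(''.join('#' if x>150 else '*' if x>125 else '+' if x>98 else '-' if x>60 else '.' for x in r) for r in g))
s0=cv2.imread('pics/side0.png'); df=cv2.absdiff(s0,e['img']).max(2)
n,l,stt,c=cv2.connectedComponentsWithStats((df>35).astype(np.uint8))
print([(c[i].round(),stt[i,4]) for i in range(1,n) if stt[i,4]>8])
b=cv2.imread('pics/t8.png')[195:232,292:335]; m=(b.min(2)>112).astype(np.uint8)
t7=cv2.imread('pics/t7.png')[193:220,300:331].min(2).astype(int)
print('\n'.join(''.join('#' if x>125 else '+' if x>112 else '-' if x>95 else '.' for x in r) for r in t7))
g=e['img'][225:290,255:345].astype(int).min(2)
print('\n'.join(''.join('#' if x>150 else '*' if x>125 else '+' if x>98 else '-' if x>60 else '.' for x in r) for r in g))
E
```

```text
t 53.5 tcp [ 0.6489 -0.1155  0.2481] F [0.9271 0.5502 0.9847] grip 0.007489166099844491 0.0 yawy -5.51073538087087 zax [ 0.0005  0.0039 -1.    ]
box frame of TCP (mm) 92.18904088837185 121.96357541659061 248.05107929703314
++++++++++++++++++++++++++++++++++++++++
++++++++++++++++++++++++++++++++++++++++
++++++++++++++++++++++++++++++++++++++++
++++++++++++++++++++++++++++++++++++++++
+++++++-++++++++++++++++++++++++++++++++
+++++++-++++++++++++++++++++++++++++++++
+++++++-++++++++++++++++++++++++++++++++
+++++++-++++++++++++++++++++++++++++++++
+++++++-+++++++++++++-----++++++++++++++
+++++++-++++++++++++---++++**+++++++++++
++++++++++++++++++---+++++++++++++++++++
+++++++-+++++++++---++--------++++++++++
+++++++++++++++++--****++------+++++++++
++++++++++++++++--+######*+-----++++++++
++++++++++++++++--*#######*+-----+++++++
+++++++++++++++---*########*+----+++++++
+++++++++++++++--+##########+-----++++++
++++++++++++++---*##########*-----*+++++
++++++++++++++---*##########*+----*+++++
++++++-+++++++---+##########*-----++++++
++++++++++++++---+*#########*-----+++++-
++++++-++++++++-
[... 7240 characters left out ...]
...-+##*+--+++#*--.....-.--..++.+++++++++++++++++++++++++++++++
+++++++++++++++++++-.........+#*-----------##+-...+.*+++++++++++++++++++++++++++++++++++++
+++++++++++++++++++-........-#--------------+##+++++++++++++++++++++++++++++++++++++++++++
++++++++++++++++++++.......+#-----------------##++++++++++++++++++++++++++++++++++++++++++
++++++++++++++++++++++....-#.------------------#*+++++++++++++++++++++++++++++++++++++++++
++++++++++++++++++++++++++#+--------------------#+++++++++++++++++++++++++++++++++++++++++
++++++++++++++++++++++++++#.--------------------**++++++++++++++++++++++++++++++++++++++++
+++++++++++++++++++++++++**.---------------------#++++++++++++++++++++++++++++++++++++++++
```

```bash
python3 -c "
from workcell import robot
print(robot.finish_job())"
```

```text
the job is handed in; nothing more can be done
None
```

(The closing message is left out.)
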